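Put a tin in the presentation drawer

TASK

Pull the counter drawer out all the way to its stop. Then take the square-cornered tin from the sloping display stand and put it, right way up, in the drawer's empty pocket so that it sits flat and square on the pocket floor; set it down, do not drop it in. Leave the drawer fully out, the tin already in it in its pocket, and the other tin and everything else where they are.

Things in the scene. Friction and masses are not known exactly. Their poses are not given: they have to be found in the camera images.
- drawer (a joint): travel of the drawer out of the counter cabinet: 0 is shut, 0.165 m is the stop; it slides along the cabinet's own -x, about 3 N of friction
- cabinet: low wooden counter cabinet, 240 deep x 240 wide x 100 mm high, fixed, with one drawer; origin at the centre of its underside, z up, its front (drawer) faces its own -x, towards the robot
- handle (a point): middle of the drawer's level brass bar handle: 11 mm thick, 120 mm long along the cabinet's y, axis 62 mm above the table, 38 mm below the cabinet's top and 35 mm in front of the drawer front (29 mm clear gap behind it); its two fixings are 51 mm either side of the middle; moves with the drawer; axes as the cabinet's
- pocket (a point): centre of the floor of the empty pocket in the drawer's brown card insert: 94 mm along x (the cabinet's x) by 60 mm along y, 8 mm deep; floor 42 mm above the table; moves with the drawer. From it the drawer side wall is 64 mm to -y, the drawer front 54 mm to -x (top edge 46 mm above the floor), the other tin starts 69 mm to +y, the cabinet (drawer out) 90 mm to +x
- kept_pocket (a point): centre of the floor of the drawer's other pocket (round-ended, 94 x 48 mm, 8 mm deep), beside the empty one, 91 mm to its +y; taken by a tin
- square_tin: closed metal tin with square corners, 90 mm (its x) x 56 mm (its y) x 32 mm high, about 200 g; origin at the centre of its underside, z out of its lid. It lies on the sloping stand, long axis up the slope, in the left or right place
- round_ended_tin: closed metal tin of the same length and height but with half-round ends, 90 x 44 x 32 mm; lies in the other place on the stand; origin at the centre of its underside; to be left there
- kept_tin: another round-ended tin, 90 x 44 x 32 mm, already in the drawer's other pocket and travelling loose with the drawer; origin at the centre of its underside
- stand: fixed wooden display stand, 240 mm wide (y): a board sloping at 35 degrees, low edge with a 12 mm lip to its own -x (the robot), high edge to +x. Origin on the table under the middle of the board, whose surface is there 60 mm up; the tins lie at y = about +48 and -48 mm, x = 0
- rail (a point): middle of a thin brass rail (8 mm) on two posts 116 mm either side, along the stand's y, 201 mm above the table, straight above the tins, so that a gripper coming straight down meets it: come in square to the slope, leaning about 35 degrees, fingers pointing down and away from the robot. Rail and posts stand 75 mm up the slope from the tins' middles, the rail 120 mm off the board
- gift_box: pink ribboned gift box, 70 x 70 x 60 mm, loose, leave alone; origin at the centre of its underside
- white_gift: white ribboned gift box, 85 x 85 x 50 mm, loose, leave alone; origin at the centre of its underside
- mug: white mug, 76 mm diameter, 85 mm high, loose, leave alone; origin at the centre of its underside
There are look-alikes about, which are no part of the job. Leave any brown or purple look-alike of the square_tin alone.

How it is judged:
On the way:
1. the drawer is out at its stop (within 8 mm) (value of joint drawer above 0.157 m), for 0.2 s.
At the end, for the whole second after the job is handed in: Drawer within 10 mm of its stop; square-cornered tin at rest in the empty pocket, lid up, underside within 3 mm of the pocket floor, centred within 5 mm, square within 0.1 rad, level within 0.05 rad; the tin already in the drawer still in its own pocket (within 8 mm, not lifted) (value of joint drawer above 0.155 m and x of square_tin in the frame of pocket between -0.005 and 0.005 m and y of square_tin in the frame of pocket between -0.005 and 0.005 m and z of square_tin in the frame of pocket between -0.003 and 0.003 m and angle between the x axis of square_tin and the x axis of pocket, either way round below 0.1 rad and angle between square_tin's own z axis and vertical below 0.05 rad and linear speed of square_tin below 0.02 m/s and horizontal distance between kept_tin and kept_pocket below 0.008 m and z of kept_tin in the frame of kept_pocket between -0.004 and 0.004 m); the robot touches nothing.
It fails at once if the tin is dropped: let go and falling faster than 0.6 m/s (contact force between the fingers and square_tin below 0.2 N and linear speed of square_tin above 0.6 m/s).
It fails at once if the other tin on the stand is moved more than 20 mm (distance of round_ended_tin from where it was at the start of the episode above 0.02 m).
It fails at once if the pink gift box is moved more than 20 mm (distance of gift_box from where it was at the start of the episode above 0.02 m).
It fails at once if the white gift box is moved more than 20 mm (distance of white_gift from where it was at the start of the episode above 0.02 m).
It fails at once if the mug is moved more than 20 mm (distance of mug from where it was at the start of the episode above 0.02 m).
It also fails if it takes over 64 s, if anything falls off the work surface, if the arm or the gripper's body presses on something with over 40 N, if the wrist force passes 120 N, or if a joint passes its speed limit or range.

ROBOT

A 6-joint arm with a two-finger parallel gripper is mounted at the origin on the work surface. World frame = base frame: x ahead of the robot, y to its left, z up, the work surface at z = 0. Lengths are in m, angles in rad, forces in N, time in s.
With the tool pointing down it reaches from about 0.225 to 0.875 m from the base axis. Payload 3.4 kg.
Tool frame: the origin (TCP) lies midway between the tips of the shut fingers; the grasp point (between the pads) lies 19 mm behind it; z points along the fingers, x is the direction in which the jaws open and shut, and the axes are right-handed (so a half turn about z gives the same grasp; the last joint's range is limited). The gripper opens to 85 mm and grips with 20 to 120 N. Pads are 22 mm wide; open, the fingers measure 114 mm over their backs; the gripper's body (76 mm by 85 mm) begins 54 mm behind the grasp point. The pads swing forward as they close: fully open they stand 13 mm farther back than shut.
Start: joints at [-1.296, 0.276, 1.505, -0, 1.361, -0.121], TCP at [0.222, -0.531, 0.231] pointing down, gripper open.
Joint ranges: [-2.89, 2.89], [-0.75, 2.08], [0.22, 2.7], [-1.18, 4.32], [0.11, 2.71], [-2.7, 2.7]. Speed limits (rad/s): [2.57, 2.57, 3.14, 3.14, 3.14, 3.14].

INTERFACE

Orientations are given as a unit quaternion [x, y, z, w].
In Python, from plant import robot gives the robot as it stands.
- The arm moves only by the shell command python3 -m jog 'ROWS' [FORCE]. ROWS is JSON, a list of rows, each a list of 5 numbers: the shift along the world's x, y, z in mm, then the turn about the world's z in degrees, then the finger opening in mm, from 0 to 85.4. In form: [[x, y, z, yaw, fingers], ...]. A call has exactly 5 rows; each row is the pose to reach, as a shift and turn from the pose measured when the call began; what a row does not reach only later rows make up. A row lasts 1/8 s, in which the tool goes at most 62.5 mm and 10.7 degrees, less where a joint would pass 70% of its speed; a pose out of reach is approached as far as the arm can. A call with a gripper value outside its range is refused whole. The fingers move at their own pace and stop on an object; FORCE is the grip in N (left out, the last holds). Time passes only in rows, so rows that repeat a pose let the fingers close, or fill a call up. It gives the time, the measured TCP pose, the force and the opening at its end, in the units of the state.
- robot.read_state(): the state, without advancing time (a new reading comes with each control period).
- robot.snapshot(name): name is "scene" or "top" or "wrist"; returns a dict with "pixels" (420x560x3 uint8, red, green, blue), "depth" (420x560 float32, m along the optical axis (not along the pixel's ray), 0 where there is no reading), "fx", "fy", "cx", "cy" (pixels), "rvec" (rotation vector, rad) and "tvec" (3), from world to camera coordinates, as OpenCV has them; the wrist camera has in their place "hand_eye" (4x4, takes a point from camera to tool coordinates, whose origin is the TCP and whose axes are the tool frame's). Camera axes: x right, y down, z forward; pixel columns grow to the right and rows downward; lengths in m; the calibration is good to about 2 mm. A picture is of the moment at which its call begins: read the wrist's pose just before it.
- robot.job_done(): hands the job in, once; it reports no verdict.
The state is a dict: "time": time; "qpos": joint angles; "qd": joint speeds; "joint_efforts": joint torques, N m; "ee_pos": TCP position; "tcp_rot": TCP orientation; "wrist_force": force on the tool from outside, world axes, zero at the start; "torque": the same for the moment, N m; "grip_width": finger opening in m.
Only numpy, scipy, OpenCV 4.12 (cv2) and the standard library are available. Lean on these libraries where they do the work, as an engineer would, in place of code of your own. Each camera call takes 0.05 s, during which the arm holds its last target. There are 200 camera calls.

## Working session

There is one attempt and no reset: what is moved stays moved. The work goes in short steps, Python scripts to look and compute and a shell command to move; the robot and the scene stay as the last step left them, time stands still between calls to the robot, and variables do not carry over. Pictures are saved under pics/ and viewed, about 8 in all and at most 12, crops included, and the job is handed in when it is done.

```bash
mkdir -p pics; ls; cat > h.py <<'E'
import numpy as np, cv2
from plant import robot
from scipy.spatial.transform import Rotation as R
def snap(n):
    st=robot.read_state(); s=robot.snapshot(n)
    if 'rvec' in s:
        Rw=cv2.Rodrigues(np.array(s['rvec'],float))[0]; t=np.array(s['tvec'],float).ravel()
        s['Rcw']=Rw.T; s['o']=-Rw.T@t
    else:
        H=np.array(s['hand_eye']); Rt=R.from_quat(st['tcp_rot']).as_matrix()
        s['Rcw']=Rt@H[:3,:3]; s['o']=Rt@H[:3,3]+np.array(st['ee_pos'])
    return s
def cloud(s):
    v,u=np.mgrid[:420,:560]; d=s['depth']
    P=np.stack([(u-s['cx'])/s['fx']*d,(v-s['cy'])/s['fy']*d,d],-1)
    W=P@s['Rcw'].T+s['o']; W[d==0]=np.nan
    return W
def ray(s,u,v,z):
    r=s['Rcw']@np.array([(u-s['cx'])/s['fx'],(v-s['cy'])/s['fy'],1.]); return s['o']+r*(z-s['o'][2])/r[2]
def save(s,f): cv2.imwrite('pics/'+f,s['pixels'][:,:,::-1])
E
python3 - <<'E'
from h import *
st=robot.read_state(); print(st['time'],st['ee_pos'],st['tcp_rot'],st['grip_width'])
ims=[]
for n in['scene','top']:
    s=snap(n); np.save(n+'.npy',s,allow_pickle=True); save(s,n+'0.png')
    print(n,s['o'],s['Rcw'][:,2],(s['depth']>0).mean())
E
```

```text
pics
0.0 [ 0.22154037 -0.53002114  0.23042275] [ 8.32331183e-01 -5.54277839e-01 -7.17152743e-04 -6.04041605e-04] 0.08519540927332518
scene [1.32979583 0.49621858 0.97929787] [-0.61103014 -0.35536959 -0.70735749] 0.9961309523809524
top [0.469729   0.06906786 1.15510603] [ 0.09472048 -0.00281663 -0.99549992] 0.996203231292517
```

View pics/scene0.png

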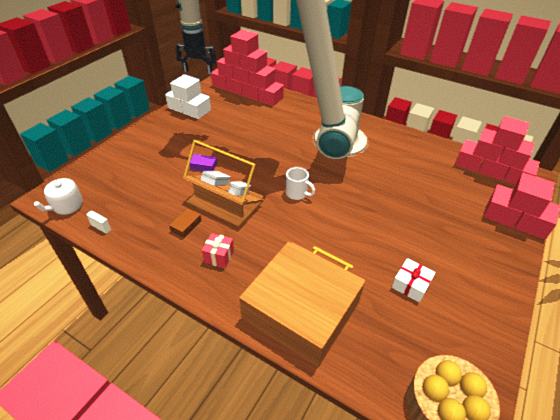

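View pics/top0.png

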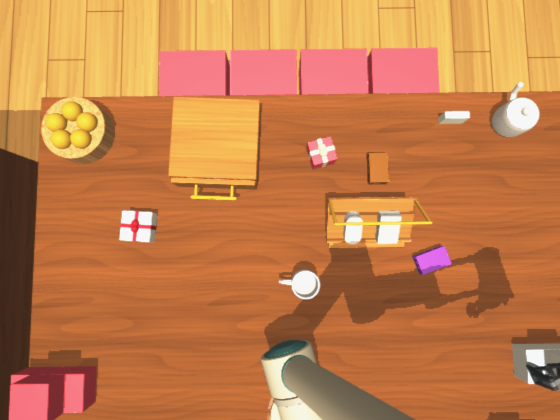

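```bash
python3 - <<'E'
from h import *
sc=np.load('scene.npy',allow_pickle=True).item(); s=np.load('top.npy',allow_pickle=True).item()
a=cv2.resize(s['pixels'][185:265,315:450],None,fx=5,fy=5)[:400,:675]
b=cv2.resize(sc['pixels'][135:225,175:270],None,fx=4,fy=4)
b=cv2.copyMakeBorder(b,0,max(0,400-b.shape[0]),0,0,0)[:400]
im=np.hstack([a[:,:420],b]); cv2.imwrite('pics/c.png',im[:,:,::-1])
W=cloud(s); p=s['pixels'].astype(int); hsv=cv2.cvtColor(s['pixels'],cv2.COLOR_RGB2HSV)
Z=W[...,2]
def rep(nm,m,reg=None,pr=True):
    if reg is not None:
        k=np.zeros_like(m);k[reg[1]:reg[3],reg[0]:reg[2]]=1;m=m&k
    m=cv2.morphologyEx(m.astype(np.uint8),cv2.MORPH_OPEN,np.ones((2,2)))>0
    q=W[m]; r=cv2.minAreaRect((q[:,:2]*1000).astype(np.float32)); print(nm,len(q),np.round(np.nanmedian(q,0),4),'rect c,size,ang',np.round(r[0],1),np.round(r[1],1),round(r[2],2))
T=np.ones(Z.shape,bool)
rep('cabtop',(abs(Z-.1)<.006),(150,80,280,190))
yel=(hsv[...,0]>20)&(hsv[...,0]<33)&(hsv[...,1]>170)&(hsv[...,2]>120)
rep('handle',yel&(Z>.04)&(Z<.08),(180,188,245,205))
rep('rail',yel&(Z>.185)&(Z<.215),(310,190,440,260))
wh=(hsv[...,1]<60)&(hsv[...,2]>130)
rep('tinL',wh&(Z>.03)&(Z<.15),(335,205,371,250))
rep('tinR',wh&(Z>.03)&(Z<.15),(372,205,410,250))
rep('mug',(Z>.07),(270,265,325,302))
rep('purple',(hsv[...,0]>125)&(hsv[...,0]<150)&(hsv[...,1]>150),(410,240,455,280))
rep('pink',(Z>.045),(300,130,345,170))
rep('white',(Z>.04)&(Z<.06),(110,205,165,250))
# board plane
m=(Z>.02)&(Z<.13)&(hsv[...,0]<22)&(hsv[...,1]>120); k=np.zeros_like(m);k[198:248,326:412]=1
q=W[m&(k>0)]; q=q[np.isfinite(q).all(1)]
from numpy.linalg import svd
for _ in range(5):
    c=np.median(q,0); c=q.mean(0); n=svd(q-c,full_matrices=False)[2][2]; n*=np.sign(n[2]); r=abs((q-c)@n); q=q[r<max(.002,np.percentile(r,85))]
print('board',len(q),c,n,np.degrees(np.arccos(n[2])),'yaw',np.degrees(np.arctan2(-n[1],-n[0])), 'rms',r.std())
np.save('board.npy',[c,n])
E
```

```text
cabtop 6842 [0.7806 0.2481 0.0988] rect c,size,ang [784.4 250.2] [238.4 226.8] 86.84
handle 115 [0.6228 0.256  0.0644] rect c,size,ang [636.3 266. ] [128.5  38.8] 89.41
rail 146 [ 0.5323 -0.2279  0.2025] rect c,size,ang [ 532.7 -223. ] [ 11.3 314.8] 2.38
tinL 430 [ 0.523  -0.1306  0.0841] rect c,size,ang [ 527.1 -134.1] [88.2 65.7] 24.98
tinR 604 [ 0.5243 -0.2288  0.085 ] rect c,size,ang [ 527.6 -224.2] [87.7 91.3] 1.38
mug 147 [0.3728 0.006  0.0695] rect c,size,ang [3.711e+02 1.000e-01] [90.3 80.3] 38.35
purple 0 [nan nan nan] rect c,size,ang [0. 0.] [0. 0.] 0.0
pink 620 [ 0.7492 -0.0532  0.0591] rect c,size,ang [760.4 -57.8] [75.3 85.4] 16.68
white 845 [0.5426 0.4752 0.0489] rect c,size,ang [543.5 488.7] [99.7 85.7] 84.84
board 1480 [ 0.56632936 -0.1737895   0.07667272] [-0.56686128  0.0014103   0.82381206] 34.53176383268248 yaw -0.14254655744829683 rms 0.0005590198741481952
  return np.nanmean(a, axis, out=out, keepdims=keepdims)
```

View pics/c.png

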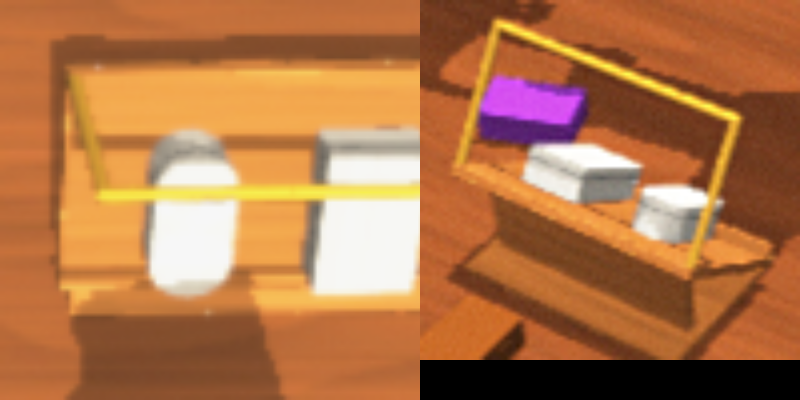

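```bash
python3 - <<'E'
from h import *
s=np.load('top.npy',allow_pickle=True).item()
hsv=cv2.cvtColor(s['pixels'],cv2.COLOR_RGB2HSV)
yel=(hsv[...,0]>20)&(hsv[...,0]<33)&(hsv[...,1]>170)&(hsv[...,2]>120)
for nm,(a,b,c,d),z in[('handle',(188,195,240,203),.0665),('rail',(335,218,432,228),.204)]:
    m=np.zeros_like(yel);m[b:d,a:c]=yel[b:d,a:c]; v,u=np.nonzero(m)
    P=np.array([ray(s,i,j,z)[:2] for i,j in zip(u,v)])
    k=np.polyfit(P[:,1],P[:,0],1); e=[P[:,1].min(),P[:,1].max()]
    print(nm,len(P),'y',e,'mid',np.polyval(k,np.mean(e)),np.mean(e),'yaw',np.degrees(np.arctan(-k[0])),np.std(P[:,0]-np.polyval(k,P[:,1])))
W=cloud(s);Z=W[...,2];m=np.zeros(Z.shape,np.uint8);m[80:190,150:280]=(abs(Z-.1)<.006)[80:190,150:280]
c=max(cv2.findContours(m,0,1)[0],key=cv2.contourArea)
r=cv2.minAreaRect(np.array([ray(s,*q,.1)[:2]*1000 for q in c[:,0]],np.float32)); print(r)
# tinR lid corners
wh=((hsv[...,1]<60)&(hsv[...,2]>195)).astype(np.uint8); k=np.zeros_like(wh);k[205:250,372:410]=1;wh&=k
bc,n=np.load('board.npy'); c0=bc+n*.032
v,u=np.nonzero(wh); Q=[]
for i,j in zip(u,v):
    r=s['Rcw']@np.array([(i-s['cx'])/s['fx'],(j-s['cy'])/s['fy'],1.]); Q.append(s['o']+r*((c0-s['o'])@n)/(r@n))
Q=np.array(Q); print('lid',len(Q),Q.min(0),Q.max(0),(Q.min(0)+Q.max(0))/2)
ex=np.cross([0,1,0],n);print('len',np.ptp(Q@ex), 'rect',cv2.minAreaRect((np.c_[Q@ex,Q[:,1]]*1000).astype(np.float32)))
E
python3 -m jog '[[40,60,0,10,40],[80,120,0,20,40],[120,180,0,30,40],[150,240,0,40,40],[190,300,0,50,40]]'
```

```text
handle 126 y [np.float64(0.19666088247275165), np.float64(0.32046927533775627)] mid 0.6219890138592552 0.25856507890525393 yaw -2.5119305347993057 0.0030047193662338352
rail 160 y [np.float64(-0.298555144922523), np.float64(-0.06358835164492785)] mid 0.5333953620336745 -0.1810717482837254 yaw -0.041666438011882724 0.0018211683834622263
((783.845947265625, 250.74224853515625), (240.21636962890625, 225.70516967773438), 87.0108642578125)
lid 528 [ 0.48659115 -0.25471083  0.06075574] [ 0.57128206 -0.19660924  0.11896353] [ 0.5289366  -0.22566003  0.08985963]
len 0.10276512656980175 rect ((487.08453369140625, -226.7208251953125), (104.22075653076172, 56.22139358520508), 2.2238152027130127)
time: 0.72
ee_pos: [0.3891, -0.2647, 0.2303]
tcp_rot: [0.989, -0.148, -0.001, -0.0]
wrist_force: [0.8, 0.3, 0.6]
grip_width: 0.0403
```

```bash
python3 -m jog '[[20,62,0,3,28],[45,119,0,6,28],[70,176,0,9,28],[95,233,0,12,28],[120,290,0,14,28]]'
python3 -m jog '[[30,55,0,0,28],[60,110,0,0,28],[90,165,-10,0,28],[113,220,-20,0,28],[113,233,-40,0,28]]'
python3 -m jog '[[0,0,0,0,28],[0,0,0,0,28],[0,0,0,0,28],[0,0,0,0,28],[0,0,0,0,28]]'
python3 - <<'E'
from h import *
s=snap('wrist'); save(s,'w1.png'); st=robot.read_state(); print(st['ee_pos'],R.from_quat(st['tcp_rot']).as_matrix()[:,0])
hsv=cv2.cvtColor(s['pixels'],cv2.COLOR_RGB2HSV);W=cloud(s);Z=W[...,2]
m=(hsv[...,0]>20)&(hsv[...,0]<33)&(hsv[...,1]>150)&(Z>.05)&(Z<.08)
P=W[m];k=np.polyfit(P[:,1],P[:,0],1);print(len(P),np.median(P,0),P.min(0),P.max(0),'yaw',np.degrees(np.arctan(-k[0])),np.polyval(k,.2585))
E
```

```text
time: 1.35
ee_pos: [0.508, 0.0241, 0.2301]
tcp_rot: [1.0, -0.026, -0.001, -0.0]
wrist_force: [1.0, -0.1, 0.6]
grip_width: 0.028
time: 1.98
ee_pos: [0.6225, 0.2611, 0.189]
tcp_rot: [1.0, -0.024, -0.0, -0.001]
wrist_force: [-0.7, -1.1, -0.5]
grip_width: 0.028
time: 2.6
ee_pos: [0.6227, 0.2605, 0.1897]
tcp_rot: [1.0, -0.024, 0.0, -0.001]
wrist_force: [-0.4, -0.2, -0.1]
grip_width: 0.0276
[0.62265011 0.26056801 0.18952783] [ 9.98811464e-01 -4.87402631e-02  2.13866895e-04]
1361 [0.62618147 0.30004703 0.06654967] [0.61894459 0.20512391 0.06329164] [0.65993874 0.32316365 0.06914694] yaw -1.9443286112392588 0.6296454178287653
```

View pics/w1.png

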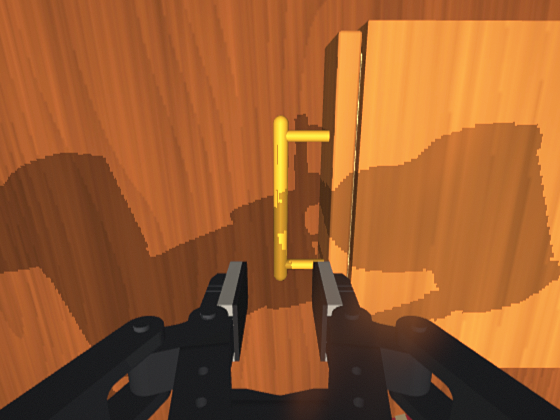

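```bash
python3 -m jog '[[1,-1,-40,0,28],[1,-1,-80,0,28],[1,-1,-115,0,28],[1,-1,-143,0,28],[1,-1,-143,0,28]]' 40
python3 -m jog '[[0,0,0,0,0],[0,0,0,0,0],[0,0,0,0,0],[0,0,0,0,0],[0,0,0,0,0]]' 40
```

```text
time: 3.28
ee_pos: [0.6235, 0.2594, 0.0463]
tcp_rot: [1.0, -0.024, -0.0, -0.001]
wrist_force: [0.5, -0.5, 0.4]
grip_width: 0.028
time: 3.9
ee_pos: [0.6232, 0.2594, 0.0466]
tcp_rot: [1.0, -0.024, -0.0, -0.001]
wrist_force: [-2.8, -0.0, 4.3]
grip_width: 0.0094
```

```bash
python3 -m jog '[[-20,1,0,0,0],[-50,2.5,0,0,0],[-80,4,0,0,0],[-110,5.5,0,0,0],[-135,6.5,0,0,0]]'
python3 -m jog '[[-10,0.5,0,0,0],[-18,1,0,0,0],[-25,1.5,0,0,0],[-31,1.5,0,0,0],[-33,1.5,0,0,0]]'
```

```text
time: 4.53
ee_pos: [0.4897, 0.2663, 0.0466]
tcp_rot: [1.0, -0.024, 0.002, -0.001]
wrist_force: [3.7, 1.3, -3.8]
grip_width: 0.0096
time: 5.15
ee_pos: [0.4585, 0.2679, 0.0467]
tcp_rot: [1.0, -0.024, 0.004, -0.002]
wrist_force: [7.9, -1.4, -7.9]
grip_width: 0.0097
```

```bash
python3 -m jog '[[-1,0,0,0,0],[-2,0,0,0,0],[-3,0,0,0,0],[-4,0,0,0,0],[-4,0,0,0,0]]'
python3 -m jog '[[0,0,0,0,28],[0,0,0,0,28],[0,0,0,0,28],[0,0,60,0,28],[0,0,120,0,28]]'
python3 -m jog '[[0,-20,40,10,85],[0,-60,80,20,85],[0,-120,90,30,85],[0,-180,90,40,85],[0,-240,90,50,85]]'
```

```text
time: 5.78
ee_pos: [0.4586, 0.2679, 0.0467]
tcp_rot: [1.0, -0.024, 0.008, -0.002]
wrist_force: [10.7, -2.3, -9.4]
grip_width: 0.0095
time: 6.4
ee_pos: [0.4574, 0.2679, 0.1674]
tcp_rot: [1.0, -0.024, 0.006, -0.002]
wrist_force: [1.3, -0.3, 1.2]
grip_width: 0.0279
time: 7.02
ee_pos: [0.4575, 0.0452, 0.2579]
tcp_rot: [0.924, 0.383, 0.006, -0.004]
wrist_force: [0.9, -0.3, 0.2]
grip_width: 0.0852
```

```bash
python3 -m jog '[[50,-5,0,10,85],[100,-10,0,20,85],[160,-15,0,30,85],[220,-20,0,40,85],[280,-20,0,48,85]]'
python3 -m jog '[[50,0,0,0,85],[100,0,0,0,85],[140,0,0,0,85],[180,0,0,0,85],[200,0,0,0,85]]'
python3 -c "
from h import *
st=robot.read_state();print(st['qpos']);print(R.from_quat(st['tcp_rot']).as_matrix().round(3))"
```

```text
time: 7.65
ee_pos: [0.7388, 0.0252, 0.2578]
tcp_rot: [0.686, 0.727, 0.003, -0.006]
wrist_force: [1.4, -0.5, 1.2]
grip_width: 0.085
time: 8.28
ee_pos: [0.925, 0.0254, 0.2383]
tcp_rot: [0.686, 0.727, 0.001, -0.01]
wrist_force: [-0.5, 0.2, -1.0]
grip_width: 0.0849
[-0.05337815  0.95521125  0.23011887  0.01585137  1.96905436 -1.67586082]
[[-0.058  0.998 -0.012]
 [ 0.998  0.058  0.015]
 [ 0.016 -0.011 -1.   ]]
```

```bash
python3 -m jog '[[60,0,40,0,85],[120,0,80,0,85],[180,0,120,0,85],[240,0,160,0,85],[300,0,200,0,85]]'
python3 -c "
from h import *
st=robot.read_state();print(st['qpos']);print(R.from_quat(st['tcp_rot']).as_matrix().round(3))"
```

```text
time: 8.9
ee_pos: [0.9325, 0.0223, 0.2664]
tcp_rot: [0.686, 0.727, 0.021, 0.011]
wrist_force: [0.0, 0.1, 0.2]
grip_width: 0.0849
[-0.0580844   0.92950132  0.22039003  0.02057178  1.94759342 -1.67817057]
[[-0.058  0.997  0.045]
 [ 0.998  0.057  0.017]
 [ 0.014  0.046 -0.999]]
```

```bash
P='import h
from h import *
st=robot.read_state();print(st["time"],st["ee_pos"].round(3),np.round(st["qpos"],3));print(R.from_quat(st["tcp_rot"]).as_matrix()[:,2].round(3))'; echo "$P">p.py
python3 -m jog '[[600,0,0,0,85],[600,0,0,0,85],[600,0,0,0,85],[600,0,0,0,85],[600,0,0,0,85]]'>/dev/null; python3 p.py
python3 -m jog '[[600,0,600,0,85],[600,0,600,0,85],[600,0,600,0,85],[600,0,600,0,85],[600,0,600,0,85]]'>/dev/null; python3 p.py
```

```text
9.525 [0.998 0.019 0.172] [-0.059  1.031  0.221  0.024  1.79  -1.68 ]
[ 0.1    0.018 -0.995]
10.15 [0.977 0.017 0.264] [-0.065  0.937  0.22   0.03   1.827 -1.682]
[ 0.158  0.018 -0.987]
```

```bash

python3 -m jog '[[600,0,300,0,85],[600,0,300,0,85],[600,0,300,0,85],[600,0,300,0,85],[600,0,300,0,85]]'>/dev/null; python3 p.py
python3 -m jog '[[600,0,900,0,85],[600,0,900,0,85],[600,0,900,0,85],[600,0,900,0,85],[600,0,900,0,85]]'>/dev/null; python3 p.py
python3 -m jog '[[600,0,900,0,85],[600,0,900,0,85],[600,0,900,0,85],[600,0,900,0,85],[600,0,900,0,85]]'>/dev/null; python3 p.py
```

```text
10.775 [1.    0.015 0.265] [-0.067  0.94   0.221  0.034  1.766 -1.683]
[ 0.215  0.019 -0.976]
11.4 [0.955 0.013 0.376] [-0.074  0.82   0.221  0.041  1.83  -1.684]
[ 0.27   0.02  -0.963]
12.025 [0.918 0.012 0.457] [-0.081  0.73   0.221  0.049  1.864 -1.685]
[ 0.322  0.021 -0.946]
```

```bash

for i in 1; do python3 -m jog '[[600,0,300,0,85],[600,0,300,0,85],[600,0,300,0,85],[600,0,300,0,85],[600,0,300,0,85]]'>/dev/null; python3 p.py; done
python3 -m jog '[[600,0,300,0,85],[600,0,300,0,85],[600,0,300,0,85],[600,0,300,0,85],[600,0,300,0,85]]'>/dev/null; python3 p.py
python3 -m jog '[[600,0,600,0,85],[600,0,600,0,85],[600,0,600,0,85],[600,0,600,0,85],[600,0,600,0,85]]'>/dev/null; python3 p.py
python3 -m jog '[[600,0,600,0,85],[600,0,600,0,85],[600,0,600,0,85],[600,0,600,0,85],[600,0,600,0,85]]'>/dev/null; python3 p.py
```

```text
12.65 [0.968 0.011 0.425] [-0.079  0.777  0.222  0.052  1.76  -1.685]
[ 0.376  0.021 -0.926]
13.275 [1.01  0.011 0.403] [-0.078  0.814  0.222  0.056  1.664 -1.685]
[ 0.43   0.022 -0.903]
13.9 [1.004 0.01  0.449] [-0.081  0.771  0.221  0.062  1.647 -1.685]
[ 0.484  0.022 -0.875]
14.525 [1.003 0.01  0.486] [-0.084  0.74   0.222  0.067  1.618 -1.685]
[ 0.536  0.022 -0.844]
```

```bash

python3 -m jog '[[200,0,200,0,85],[200,0,200,0,85],[200,0,200,0,85],[200,0,200,0,85],[100,0,100,0,85]]'>/dev/null; python3 p.py
python3 - <<'E'
from h import *
st=robot.read_state();M=R.from_quat(st["tcp_rot"]).as_matrix();print(M.round(3), 'lean',np.degrees(np.arccos(-M[2,2])),'jaw yaw',np.degrees(np.arctan2(M[1,0],M[0,0])))
E
```

```text
15.15 [1.01  0.01  0.511] [-0.086  0.724  0.221  0.073  1.573 -1.685]
[ 0.587  0.022 -0.809]
[[-0.05   0.808  0.587]
 [ 0.999  0.045  0.022]
 [-0.008  0.587 -0.809]] lean 35.95571903530527 jaw yaw 92.85091976040819
```

```bash

python3 -m jog '[[-60,0,0,0,85],[-115,-10,-10,-2.5,85],[-165,-30,-20,-2.5,85],[-215,-50,-30,-2.5,85],[-265,-70,-40,-2.5,85]]'>/dev/null; python3 p.py
python3 -m jog '[[-50,-25,-15,0,74],[-100,-50,-30,0,74],[-150,-75,-45,0,74],[-200,-100,-60,0,74],[-250,-125,-80,0,74]]'>/dev/null; python3 p.py
```

```text
15.775 [ 0.743 -0.061  0.471] [-0.243  0.164  1.246  0.154  1.122 -1.846]
[ 0.587 -0.003 -0.809]
16.4 [ 0.492 -0.186  0.391] [-0.796 -0.148  1.751  0.483  1.115 -2.499]
[ 0.588 -0.005 -0.809]
```

```bash

python3 -m jog '[[-10,20,-20,0,74],[-30,50,-50,0,74],[-60,80,-75,0,74],[-75,90,-90,0,74],[-75,90,-90,0,74]]'>/dev/null; python3 p.py
python3 - <<'E'
from h import *
s=snap('wrist'); save(s,'w2.png'); np.save('w2.npy',s,allow_pickle=True); W=cloud(s)
hsv=cv2.cvtColor(s['pixels'],cv2.COLOR_RGB2HSV)
bc,n=np.load('board.npy'); h=(W-bc)@n
wh=((hsv[...,1]<70)&(hsv[...,2]>130)&(abs(h-.032)<.008)&(W[...,2]>.03)).astype(np.uint8)
wh=cv2.morphologyEx(wh,cv2.MORPH_OPEN,np.ones((3,3)))
k,l,stt,ce=cv2.connectedComponentsWithStats(wh); ex=np.cross([0,1,0],n)
for i in range(1,k):
    if stt[i,4]<300: continue
    Q=W[l==i]; print(stt[i],np.median(Q,0).round(4),'h',np.median(h[l==i]).round(4),'slope-c/size/ang',cv2.minAreaRect((np.c_[Q@ex,Q[:,1]]*1000).astype(np.float32)),'ctr',((Q.max(0)+Q.min(0))/2).round(4))
E
```

```text
17.025 [ 0.415 -0.095  0.3  ] [-0.752 -0.306  2.076  0.512  0.948 -2.546]
[ 0.587 -0.004 -0.81 ]
[ 120   89   61   89 4702] [ 0.5209 -0.2277  0.084 ] h 0.0318 slope-c/size/ang ((479.2554626464844, -228.08615112304688), (88.87952423095703, 55.591156005859375), 0.057773686945438385) ctr [ 0.5234 -0.2281  0.0847]
[ 225   91   44   88 3412] [ 0.5213 -0.13    0.0845] h 0.0321 slope-c/size/ang ((479.3948974609375, -130.1356964111328), (88.00789642333984, 43.961605072021484), 0.04694528877735138) ctr [ 0.523  -0.1301  0.0833]
```

View pics/w2.png

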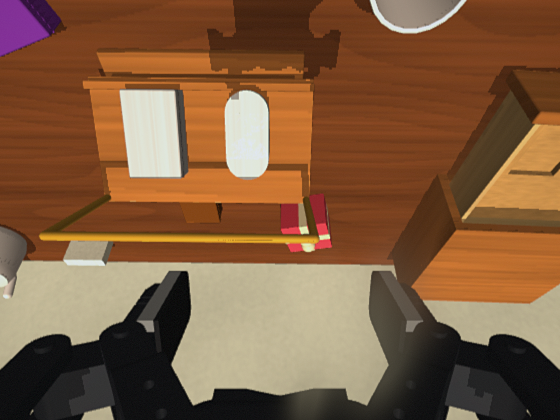

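```bash

python3 -m jog '[[10,-15,-40,0,74],[29,-45,-106,0,74],[58,-45,-146,0,74],[88,-45,-187,0,74],[88,-45,-187,0,74]]'>/dev/null; python3 p.py
python3 -m jog '[[0,-20,0,0,74],[0,-40,0,0,74],[0,-60,0,0,74],[0,-80,0,0,74],[0,-88,0,0,74]]'; python3 p.py
```

```text
17.7 [ 0.519 -0.126  0.135] [-0.553  0.091  2.204  0.705  0.416 -2.703]
[ 0.547 -0.03  -0.837]
time: 18.32
ee_pos: [0.5285, -0.2077, 0.1486]
tcp_rot: [0.69, 0.671, 0.177, 0.207]
wrist_force: [-0.2, -0.1, 0.3]
grip_width: 0.0738
18.325 [ 0.529 -0.208  0.149] [-0.691  0.131  2.086  0.612  0.538 -2.704]
[ 0.521 -0.049 -0.852]
```

```bash
cat >> p.py <<'E'
M=R.from_quat(st["tcp_rot"]).as_matrix();print('jaw',M[:,0].round(3),'jawyaw',np.degrees(np.arctan2(M[1,0],M[0,0])).round(2),'F',np.round(st['wrist_force'],1),'g',round(float(st['grip_width']),4))
E
python3 -m jog '[[-5,10,5,-2,74],[-8,20,5,-4,74],[-8,20,5,-6,74],[-8,20,5,-6,74],[-8,20,5,-6,74]]'>/dev/null; python3 p.py
```

```text
18.95 [ 0.521 -0.188  0.154] [-0.614  0.091  2.119  0.489  0.468 -2.439]
[ 0.513 -0.103 -0.852]
jaw [ 0.142  0.989 -0.034] jawyaw 81.84 F [ 0.3 -0.5 -0.7] g 0.0741
```

```bash
python3 -m jog '[[-6,-5,-15,0,74],[-11,-10,-30,1,74],[-11,-20,-45,2,74],[-11,-30,-45,2,74],[-11,-37,-45,2,74]]'>/dev/null; python3 p.py
```

```text
19.575 [ 0.515 -0.222  0.116] [-0.7    0.166  2.144  0.646  0.434 -2.704]
[ 0.503 -0.093 -0.859]
jaw [ 0.115  0.993 -0.04 ] jawyaw 83.39 F [ 0.2  0.1 -0.2] g 0.0743
```

```bash
python3 -m jog '[[-15,3,26,0,74],[-30,6,52,0,74],[-60,11,103,0,74],[-100,40,130,0,74],[-150,80,150,0,74]]'>/dev/null; python3 p.py
python3 -m jog '[[-60,0,0,0,74],[-120,10,0,0,74],[-180,15,0,0,74],[-240,20,0,0,74],[-300,20,0,0,74]]'>/dev/null; python3 p.py
```

```text
20.2 [ 0.368 -0.145  0.267] [-0.871 -0.312  2.116  0.412  0.945 -2.515]
[ 0.505 -0.096 -0.858]
jaw [ 0.115  0.992 -0.043] jawyaw 83.39 F [-0.4 -0.9 -0.3] g 0.0741
20.825 [ 0.252 -0.075  0.278] [-1.207 -0.617  2.167  0.408  1.306 -2.704]
[ 0.457 -0.126 -0.88 ]
jaw [ 0.141  0.988 -0.068] jawyaw 81.9 F [ 0.  -0.4 -0.5] g 0.0739
```

```bash
python3 -m jog '[[-60,60,10,0,74],[-120,120,10,0,74],[-180,160,10,0,74],[-300,180,10,0,74],[-600,180,10,0,74]]'>/dev/null; python3 p.py
python3 -m jog '[[-600,0,0,0,74],[-600,0,0,0,74],[-600,0,0,0,74],[-600,0,0,0,74],[-600,0,0,0,74]]'>/dev/null; python3 p.py
```

```text
21.45 [0.144 0.029 0.264] [-0.276 -0.744  2.165 -0.005  1.35  -1.718]
[ 0.348 -0.103 -0.932]
jaw [ 0.139  0.989 -0.058] jawyaw 81.98 F [-0.9  1.7 -0.3] g 0.0738
22.075 [0.053 0.048 0.251] [ 0.849 -0.679  2.16  -0.214  1.544 -0.605]
[ 0.235 -0.055 -0.97 ]
jaw [ 0.126  0.992 -0.026] jawyaw 82.77 F [0.2 0.4 0.7] g 0.0738
```

```bash
python3 -m jog '[[50,-10,10,0,74],[100,-20,20,2,74],[155,-40,25,4,74],[205,-75,25,6,74],[255,-110,25,7.5,74]]'>/dev/null; python3 p.py
python3 -m jog '[[35,-35,0,0,74],[70,-75,0,0,74],[105,-115,0,0,74],[140,-150,0,0,74],[155,-160,0,0,74]]'>/dev/null; python3 p.py
```

```text
22.7 [0.092 0.057 0.253] [-0.289 -0.725  2.146  0.03   1.543 -1.799]
[ 0.178 -0.021 -0.984]
jaw [ 0.06   0.998 -0.011] jawyaw 86.56 F [-0.4  0.8 -0.4] g 0.0738
23.325 [ 0.248 -0.106  0.253] [-0.831 -0.346  2.054  0.121  1.296 -2.364]
[ 0.179 -0.023 -0.984]
jaw [ 0.064  0.998 -0.012] jawyaw 86.35 F [-0.4 -0.1  0.6] g 0.0742
```

```bash
python3 -m jog '[[50,20,15,0,74],[110,40,30,0,74],[170,60,40,0,74],[230,80,50,0,74],[290,90,60,0,74]]'>/dev/null; python3 p.py
python3 -m jog '[[60,0,0,1,74],[120,0,0,2,74],[180,0,0,3,74],[240,0,0,4,74],[300,0,0,4,74]]'>/dev/null; python3 p.py
python3 -m jog '[[600,0,200,0,74],[600,0,200,0,74],[600,0,200,0,74],[600,0,200,0,74],[600,0,200,0,74]]'>/dev/null; python3 p.py
python3 -m jog '[[600,0,300,0,74],[600,0,300,0,74],[600,0,300,0,74],[600,0,300,0,74],[600,0,300,0,74]]'>/dev/null; python3 p.py
```

```text
23.95 [ 0.536 -0.015  0.313] [-0.163  0.08   1.569  0.007  1.311 -1.674]
[ 0.179 -0.023 -0.984]
jaw [ 0.061  0.998 -0.012] jawyaw 86.49 F [ 0.  -1.4  0.5] g 0.0741
24.575 [ 0.838 -0.015  0.313] [-0.105  0.577  0.836  0.009  1.548 -1.685]
[ 0.18  -0.01  -0.984]
jaw [-0.009  1.    -0.012] jawyaw 90.52 F [ 0.  -0.1  0.3] g 0.0743
25.2 [ 0.976 -0.014  0.323] [-0.089  0.878  0.22   0.01   1.804 -1.667]
[ 0.237 -0.011 -0.972]
jaw [-0.009  1.    -0.014] jawyaw 90.52 F [ 0.7 -0.1  0.9] g 0.0739
25.825 [ 1.004 -0.012  0.316] [-0.086  0.892  0.221  0.014  1.731 -1.663]
[ 0.294 -0.012 -0.956]
jaw [-0.009  1.    -0.015] jawyaw 90.5 F [-0.1 -0.7 -0.2] g 0.0741
```

```bash
python3 -m jog '[[-60,0,0,0,74],[-120,-10,0,-1,74],[-175,-35,0,-2,74],[-225,-65,0,-2,74],[-275,-95,0,-2,74]]'>/dev/null; python3 p.py
python3 -m jog '[[-55,-25,0,0,74],[-110,-50,0,0,74],[-165,-75,0,0,74],[-215,-100,-5,0,74],[-255,-120,-20,0,74]]'>/dev/null; python3 p.py
```

```text
26.45 [ 0.732 -0.104  0.316] [-0.262  0.337  1.248  0.057  1.263 -1.819]
[ 0.294 -0.022 -0.956]
jaw [ 0.026  1.    -0.016] jawyaw 88.54 F [ 0.5 -0.7  0.4] g 0.0743
27.075 [ 0.476 -0.225  0.298] [-0.695  0.02   1.696  0.185  1.181 -2.292]
[ 0.296 -0.025 -0.955]
jaw [ 0.026  0.999 -0.018] jawyaw 88.51 F [ 1.1 -0.2 -0.3] g 0.0741
```

```bash
python3 -m jog '[[-30,-1,0,0,74],[-32,-2,0,0,74],[-18,-2,-48,0,74],[0,-3,-106,0,74],[17,-3,-164,0,74]]'>/dev/null; python3 p.py
```

```text
27.7 [ 0.495 -0.229  0.133] [-0.673  0.182  1.951  0.24   0.766 -2.374]
[ 0.299 -0.027 -0.954]
jaw [ 0.026  0.999 -0.021] jawyaw 88.51 F [ 1.4 -1.   0.2] g 0.0741
```

```bash
python3 -m jog '[[8,0,-25,0,74],[15,1,-48,0,74],[21,1,-68,0,74],[26,1,-84,0,74],[26,1,-84,0,74]]' 60 >/dev/null; python3 p.py
python3 - <<'E'
from h import *
s=snap('wrist'); save(s,'w3.png')
E
```

```text
28.325 [ 0.522 -0.227  0.048] [-0.634  0.328  2.017  0.3    0.556 -2.419]
[ 0.298 -0.026 -0.954]
jaw [ 0.025  0.999 -0.019] jawyaw 88.57 F [ 1.  -0.1  0.4] g 0.0741
```

View pics/w3.png

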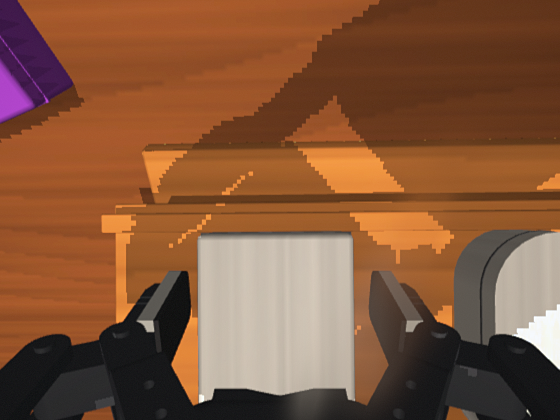

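```bash
python3 -m jog '[[0,0,0,0,20],[0,0,0,0,20],[0,0,0,0,20],[0,0,0,0,20],[0,0,0,0,20]]' 60 >/dev/null; python3 p.py
python3 -m jog '[[-1,0,5,0,20],[-4,0,14,0,20],[-8,0,28,0,20],[-13,0,45,0,20],[-18,0,62,0,20]]' 60 >/dev/null; python3 p.py
```

```text
29.0 [ 0.522 -0.228  0.05 ] [-0.635  0.324  2.015  0.3    0.557 -2.419]
[ 0.301 -0.028 -0.953]
jaw [ 0.025  0.999 -0.022] jawyaw 88.56 F [-0.8  0.5  6.7] g 0.0553
29.625 [ 0.504 -0.228  0.113] [-0.659  0.216  1.967  0.25   0.713 -2.378]
[ 0.301 -0.029 -0.953]
jaw [ 0.025  0.999 -0.022] jawyaw 88.55 F [-0.2 -0.4 -1.8] g 0.0553
```

```bash
python3 -m jog '[[-30,2,5,0,20],[-65,8,12,0,20],[-85,25,40,0,20],[-95,50,90,0,20],[-95,80,140,0,20]]' >/dev/null; python3 p.py
python3 -m jog '[[0,50,20,0,20],[0,105,30,0,20],[10,165,30,0,20],[25,225,30,0,20],[40,280,30,0,20]]' >/dev/null; python3 p.py
python3 - <<'E'
from h import *
s=snap('top'); save(s,'t2.png'); np.save('t2.npy',s,allow_pickle=True)
s=snap('wrist'); save(s,'w4.png'); np.save('w4.npy',s,allow_pickle=True)
E
```

```text
30.25 [ 0.407 -0.147  0.255] [-0.644 -0.118  1.931  0.18   1.071 -2.256]
[ 0.301 -0.03  -0.953]
jaw [ 0.028  0.999 -0.022] jawyaw 88.39 F [ 2.4 -0.2 -2.3] g 0.0551
30.875 [0.447 0.134 0.286] [ 0.217 -0.072  1.814 -0.105  1.106 -1.296]
[ 0.303 -0.03  -0.953]
jaw [ 0.028  0.999 -0.022] jawyaw 88.41 F [ 0.5 -0.6 -1.6] g 0.0551
```

View pics/t2.png

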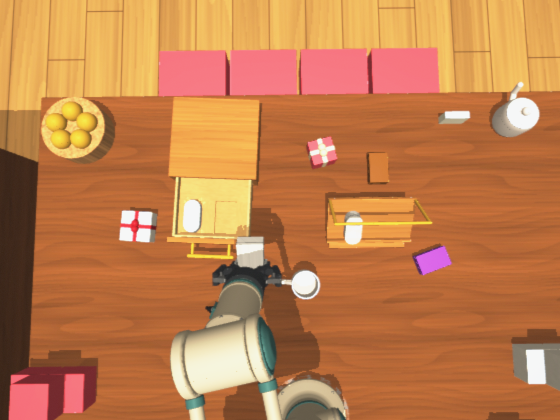

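```bash
python3 - <<'E'
from h import *
s=np.load('t2.npy',allow_pickle=True).item(); hsv=cv2.cvtColor(s['pixels'],cv2.COLOR_RGB2HSV);W=cloud(s);Z=W[...,2]
m=np.zeros(Z.shape,np.uint8);m[190:240,175:210]=((hsv[...,1]<70)&(abs(Z-.074)<.007))[190:240,175:210]
v,u=np.nonzero(m);P=np.array([ray(s,i,j,.074)[:2]*1000 for i,j in zip(u,v)],np.float32);print(len(P),np.median(Z[m>0]),cv2.minAreaRect(P))
# handle
y=(hsv[...,0]>20)&(hsv[...,0]<33)&(hsv[...,1]>170)&(hsv[...,2]>120);q=np.zeros_like(y);q[252:262,180:236]=y[252:262,180:236]
v,u=np.nonzero(q);P=np.array([ray(s,i,j,.0665)[:2] for i,j in zip(u,v)]);k=np.polyfit(P[:,1],P[:,0],1);e=[P[:,1].min(),P[:,1].max()];print('handle',e,np.polyval(k,np.mean(e)),np.mean(e),np.degrees(np.arctan(-k[0])))
np.savetxt('/dev/stdout',np.round(Z[185:245:4,172:256:4]*1000),fmt='%d')
w=np.load('w4.npy',allow_pickle=True).item()
a=cv2.resize(s['pixels'][170:265,160:265],None,fx=5,fy=5)[:475]; b=cv2.resize(w['pixels'],(360,270)); b=cv2.copyMakeBorder(b,0,a.shape[0]-270,0,0,0)
cv2.imwrite('pics/c2.png',np.hstack([a[:,:430],b])[:,:,::-1])
E
```

```text
468 0.07303277796703078 ((570.5796508789062, 318.29010009765625), (86.89083862304688, 44.46218490600586), 0.34272831678390503)
handle [np.float64(0.20543717386950508), np.float64(0.33025409496776315)] 0.4582632178667363 0.2678456344186341 -2.659136116068835
50 76 74 69 47 51 46 52 38 43 45 49 49 46 47 50 76 0Traceback (most recent call last):
  File "<stdin>", line 8, in <module>
    v = format % tuple(row) + newline
        ~~~~~~~^~~~~~~~~~~~
ValueError: cannot convert float NaN to integer
```

```bash
python3 - <<'E'
from h import *
s=np.load('t2.npy',allow_pickle=True).item(); w=np.load('w4.npy',allow_pickle=True).item()
W=cloud(s);np.set_printoptions(linewidth=200)
for r in (205,215,225): print(r,np.round(np.nan_to_num(W[r,172:256:3,2])*1000).astype(int), W[r,172,1].round(3),W[r,253,1].round(3))
for c in (200,228): print(c,np.round(np.nan_to_num(W[176:246:2,c,2])*1000).astype(int))
a=cv2.resize(s['pixels'][172:267,162:262],None,fx=4.3,fy=4.3); b=cv2.resize(w['pixels'],(360,270)); b=cv2.copyMakeBorder(b,0,a.shape[0]-270,0,0,0)
cv2.imwrite('pics/c2.png',np.hstack([a,b])[:,:,::-1])
E
```

```text
205 [ 0 76 57 49 45 73 74 71 77 76 42 49 47 44 51 40 41 40 42 38 41 42 53 46 51 49 52 -3] 0.392 0.151
215 [-1 79 48 48 75 76 78 74 74 69 48 51 51 48 51 41 40 42 41 40 40 41 51 46 50 78 38  0] 0.392 0.151
225 [ 2 73 50 49 75 71 77 70 71 66 49 48 48 50 49 41 40 42 42 41 37 45 49 48 48 75 20 -1] 0.391 0.151
200 [99 49 48 51 50 51 52 49 46 51 50 47 50 49 51 63 62 67 65 62 57 58 52 52 52 48 45 49 47 48 78 85 86 85  1]
228 [98 98 51 49 50 51 45 54 51 48 50 50 51 40 45 43 40 41 43 41 45 36 42 39 39 40 39 45 42 39 46 77 87 86 74]
```

View pics/c2.png

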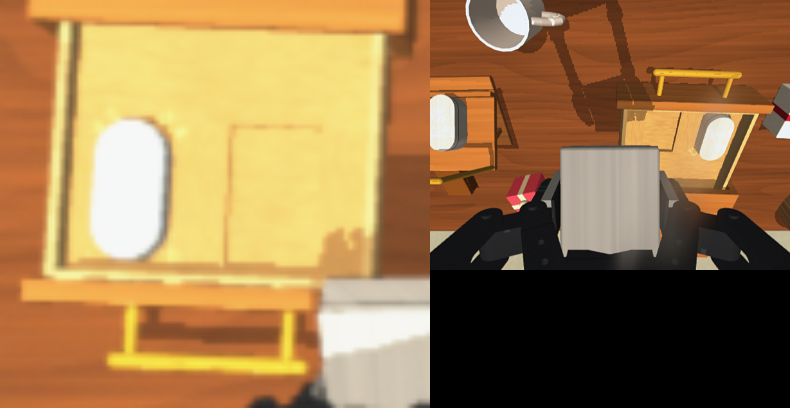

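```bash
python3 - <<'E'
from h import *
for f in('t2','w4'):
    s=np.load(f+'.npy',allow_pickle=True).item(); W=cloud(s); hsv=cv2.cvtColor(s['pixels'],cv2.COLOR_RGB2HSV)
    D=np.nan_to_num(W); Zm=cv2.medianBlur(D[...,2].astype(np.float32),5)
    box=(D[...,0]>.49)&(D[...,0]<.66)&(D[...,1]>.16)&(D[...,1]<.29)
    m=(box&(Zm>.034)&(Zm<.0455)).astype(np.uint8); m=cv2.morphologyEx(m,cv2.MORPH_OPEN,np.ones((3,3)))
    k,l,st,ce=cv2.connectedComponentsWithStats(m); i=1+st[1:,4].argmax(); Q=D[l==i]; print(f,st[i],np.median(Q[:,2]),Q.min(0),Q.max(0),cv2.minAreaRect((Q[:,:2]*1000).astype(np.float32)))
    kt=(D[...,0]>.49)&(D[...,0]<.66)&(D[...,1]>.28)&(D[...,1]<.36)&(hsv[...,1]<70)&(abs(Zm-.074)<.006)
    Q=D[kt]; print('kept',len(Q),cv2.minAreaRect((Q[:,:2]*1000).astype(np.float32)),np.median(Q,0))
s=np.load('t2.npy',allow_pickle=True).item()
print('edges +x:',ray(s,225,201.5,.05),'+y:',ray(s,215,215,.05))
# held tin lid plane in wrist depth
s=np.load('w4.npy',allow_pickle=True).item();W=cloud(s);P=W[240:380,215:345].reshape(-1,3);P=P[np.isfinite(P).all(1)]
for _ in range(4):
    c=P.mean(0);n=np.linalg.svd(P-c,full_matrices=False)[2][2];n*=np.sign(n[2]);r=abs((P-c)@n);P=P[r<max(.0015,np.percentile(r,90))]
M=R.from_quat(robot.read_state()['tcp_rot']).as_matrix();ex=np.cross([0,1,0],n)
print('lid n',n,np.degrees(np.arccos(n[2])),c,'in tool',M.T@n)
hsv=cv2.cvtColor(s['pixels'],cv2.COLOR_RGB2HSV);h=np.nan_to_num((W-c)@n,nan=9)
m=(abs(h)<.003)&(hsv[...,1]<60);m[:, :170]=0;m[:,360:]=0
Q=W[m];T=(Q-robot.read_state()['ee_pos'])@M;print('tool coords of lid min/max',T.min(0).round(4),T.max(0).round(4))
E
```

```text
t2 [214 201  22  34 663] 0.040852189964040164 [0.51862978 0.19895058 0.03436116] [0.61432073 0.25957896 0.04770994] ((566.540771484375, 228.21926879882812), (59.484798431396484, 94.03054809570312), 87.63213348388672)
kept 463 ((570.5930786132812, 318.11553955078125), (44.32103729248047, 87.3172836303711), 86.01068878173828) [0.56921505 0.31820138 0.07306506]
w4 [ 330  173   59   62 2851] 0.0421421716192692 [0.53094517 0.19701466 0.03990772] [0.6162279  0.25885517 0.04598754] ((573.77294921875, 227.57089233398438), (59.14421081542969, 83.89077758789062), 87.14038848876953)
kept 2556 ((571.3021850585938, 317.5601501464844), (44.930816650390625, 91.13988494873047), 86.10345458984375) [0.56587407 0.31715006 0.07415385]
edges +x: [0.61145005 0.22716239 0.05      ] +y: [0.57315505 0.25561086 0.05      ]
lid n [-0.57555523 -0.00559219  0.81774379] 35.14042776156093 [0.43586121 0.14260201 0.31281701] in tool [-0.03227667 -0.30058944 -0.95320732]
tool coords of lid min/max [-0.0367 -0.0303 -0.0407] [ 0.0313  0.0282 -0.0173]
```

```bash
python3 -m jog '[[45,-25,-20,-1,20],[90,-60,-70,-1,20],[113,-84,-125,-1,20],[113,-84,-185,-1,20],[113,-84,-240,-1,20]]' 60 >/dev/null; python3 p.py
```

```text
31.6 [0.561 0.053 0.048] [-0.013  0.315  2.043 -0.058  0.475 -1.5  ]
[ 0.304 -0.03  -0.952]
jaw [ 0.04   0.999 -0.019] jawyaw 87.73 F [ 0.7 -0.8 -2.2] g 0.0552
```

Now touch the table with the low edge, and then pivot the tin level in the pads.

```bash
python3 -m jog '[[0,0,-10,0,20],[0,0,-20,0,20],[0,0,-26,0,20],[0,0,-29,0,20],[0,0,-30,0,20]]' 40 >/dev/null; python3 p.py
```

```text
32.225 [0.562 0.053 0.019] [-0.012  0.362  2.076 -0.069  0.393 -1.487]
[ 0.306 -0.03  -0.952]
jaw [ 0.039  0.999 -0.019] jawyaw 87.75 F [-0.9  0.8 -1.7] g 0.0552
```

```bash
python3 -m jog '[[1,0,-2,0,20],[6,0,-4,0,20],[11,0,-7,0,20],[15,0,-10,0,20],[19,0,-14,0,20]]' 25 >/dev/null; python3 p.py
python3 - <<'E'
from h import *
s=snap('scene'); a=s['pixels'][120:300,170:370]; cv2.imwrite('pics/sc3.png',cv2.resize(a,None,fx=3.5,fy=3.3)[:,:,::-1])
E
```

```text
32.85 [0.581 0.053 0.007] [-0.012  0.402  2.048 -0.073  0.379 -1.483]
[ 0.308 -0.031 -0.951]
jaw [ 0.038  0.999 -0.02 ] jawyaw 87.79 F [-7.  -1.9 17.8] g 0.055
```

View pics/sc3.png

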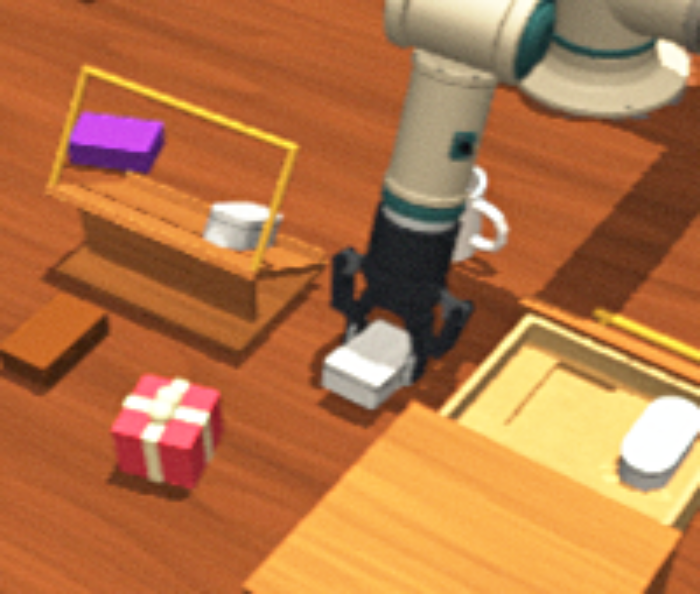

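```bash
cat > tin.py <<'E'
from h import *
import sys
# lid of held tin near TCP: plane + rect from scene camera
def go(cam='scene'):
    s=snap(cam);st=robot.read_state();W=np.nan_to_num(cloud(s),nan=9);hsv=cv2.cvtColor(s['pixels'],cv2.COLOR_RGB2HSV);e=np.array(st['ee_pos'])
    m=(hsv[...,1]<60)&(hsv[...,2]>120)&(abs(W-e-[.03,0,.03])<[.09,.045,.045]).all(-1)
    P=W[m];c=np.median(P,0)
    best=(0,)
    rng=np.random.default_rng(0)
    for _ in range(400):
        a=P[rng.choice(len(P),3)];n=np.cross(a[1]-a[0],a[2]-a[0]);L=np.linalg.norm(n)
        if L<1e-6: continue
        n/=L;n*=np.sign(n[2])
        if n[2]<.75: continue
        k=(abs((P-a[0])@n)<.0025).sum()
        if k>best[0]:best=(k,a[0],n)
    Q=P[abs((P-best[1])@best[2])<.0025];c=Q.mean(0);n=np.linalg.svd(Q-c,full_matrices=False)[2][2];n*=np.sign(n[2])
    T=(Q-e)
    r=cv2.minAreaRect((Q[:,:2]*1000).astype(np.float32))
    print(len(P),len(Q),'n',n.round(3),'tilt',np.degrees(np.arccos(n[2])).round(1),'lid z',c[2].round(4),'rect',np.round(r[0],1),np.round(r[1],1),round(r[2],1),'rel tcp min',T.min(0).round(4),'max',T.max(0).round(4))
go(*sys.argv[1:])
E
python3 tin.py
```

```text
459 258 n [-0.194  0.005  0.981] tilt 11.2 lid z 0.0411 rect [589.7  54.9] [88.8 64.9] 1.0 rel tcp min [-0.036  -0.0304  0.0233] max [0.0528 0.0347 0.0432]
```

```bash
python3 -m jog '[[1,0,-1,0,20],[2,0,-2,0,20],[3,0,-3.5,0,20],[4,0,-5,0,20],[4,0,-6,0,20]]' 20 >/dev/null; python3 p.py; python3 tin.py
```

```text
33.575 [0.586 0.053 0.003] [-0.012  0.413  2.044 -0.076  0.37  -1.481]
[ 0.309 -0.031 -0.95 ]
jaw [ 0.038  0.999 -0.02 ] jawyaw 87.81 F [-7.2 -2.6 15.4] g 0.0553
462 277 n [-0.09   0.012  0.996] tilt 5.2 lid z 0.0354 rect [593.8  54.8] [90.8 61.5] 0.0 rel tcp min [-0.0375 -0.0284  0.0261] max [0.0533 0.0331 0.0384]
```

```bash
python3 -m jog '[[1,0,-2,0,20],[2,0,-4,0,20],[2,0,-4,0,20],[2,0,-4,0,62],[2,0,-3,0,62]]' 20 >/dev/null; python3 p.py; python3 -m jog '[[0,0,0,0,62],[0,0,2,0,20],[0,0,2,0,20],[0,0,2,0,20],[0,0,2,0,20]]' 60 >/dev/null; python3 p.py;python3 tin.py
```

```text
34.25 [ 0.589  0.053 -0.   ] [-0.012  0.42   2.042 -0.077  0.364 -1.48 ]
[ 0.311 -0.031 -0.95 ]
jaw [ 0.038  0.999 -0.02 ] jawyaw 87.82 F [-0.1  0.4  0.2] g 0.0623
34.875 [0.588 0.053 0.002] [-0.012  0.418  2.04  -0.076  0.369 -1.481]
[ 0.31  -0.031 -0.95 ]
jaw [ 0.038  0.999 -0.02 ] jawyaw 87.81 F [ 0.5 -0.5 -1.3] g 0.0549
491 281 n [-0.004 -0.006  1.   ] tilt 0.4 lid z 0.0317 rect [597.3  55.1] [60.4 91.6] 88.0 rel tcp min [-0.0371 -0.0288  0.0272] max [0.0553 0.0331 0.0326]
```

```bash
python3 -m jog '[[0,0,15,0,20],[0,0,50,0,20],[0,0,90,0,20],[0,20,110,-0.5,20],[-10,60,120,-0.5,20]]' 60 >/dev/null; python3 p.py; python3 tin.py; cat > wr.py <<'E'
from h import *
s=snap('wrist');save(s,'w5.png');st=robot.read_state();e=np.array(st['ee_pos']);W=np.nan_to_num(cloud(s),nan=9);hsv=cv2.cvtColor(s['pixels'],cv2.COLOR_RGB2HSV)
D=W-e; m=(hsv[...,1]<60)&(abs(D[...,2]-.030)<.006)&(abs(D[...,0])<.08)&(abs(D[...,1])<.045)
m=cv2.morphologyEx(m.astype(np.uint8),cv2.MORPH_OPEN,np.ones((5,5)))>0
Q=D[m];lo=Q[:,0]<np.percentile(Q[:,0],50);print('lid rel tcp',len(Q),'x',np.percentile(Q[:,0],[0.2,1,99]).round(4),'z',np.median(Q[:,2]).round(4))
A=Q[Q[:,0]<Q[:,0].min()+.02];print('y',A[:,1].min(),A[:,1].max())
yb=np.linspace(-.022,.022,12);k=np.polyfit(yb,[Q[abs(Q[:,1]-b)<.003,0].min() for b in yb],1);print('low edge x0,slope deg',k[1],np.degrees(np.arctan(k[0])))
Zm=cv2.medianBlur(W[...,2].astype(np.float32),5);box=(W[...,0]>.49)&(W[...,0]<.66)&(W[...,1]>.16)&(W[...,1]<.29)
f=(box&(Zm>.036)&(Zm<.0458)).astype(np.uint8);f=cv2.morphologyEx(f,cv2.MORPH_OPEN,np.ones((3,3)))
k,l,t,_=cv2.connectedComponentsWithStats(f);i=1+t[1:,4].argmax();Q=W[l==i];print('pocket',t[i],np.median(Q[:,2]),Q.min(0),Q.max(0),cv2.minAreaRect((Q[:,:2]*1000).astype(np.float32)))
E
python3 wr.py
```

```text
35.55 [0.58  0.112 0.124] [ 0.117  0.248  1.891 -0.111  0.692 -1.333]
[ 0.314 -0.034 -0.949]
jaw [ 0.05   0.999 -0.02 ] jawyaw 87.15 F [-0.1  0.4 -1.9] g 0.0554
574 362 n [ 0.005 -0.02   1.   ] tilt 1.2 lid z 0.1537 rect [590.  111.6] [64.1 89.9] 81.6 rel tcp min [-0.0351 -0.0371  0.0271] max [0.0563 0.028  0.0323]
lid rel tcp 23744 x [-0.042  -0.0416  0.0309] z 0.0322
y -0.03169883481469436 0.031014100097745592
low edge x0,slope deg -0.04187553866145632 2.164743782057736
pocket [  407    84   149   144 14678] 0.04218589929770568 [0.52148061 0.19733149 0.03931294] [0.61595685 0.26014786 0.04683106] ((568.6588134765625, 228.49937438964844), (58.45233917236328, 92.48261260986328), 86.83299255371094)
```

```bash
python3 tin.py top; python3 - <<'E'
from h import *
e=np.array(robot.read_state()['ee_pos'])
ims=[]
for cam in('scene','top'):
    s=snap(cam);W=np.nan_to_num(cloud(s),nan=9)
    Zm=cv2.medianBlur(W[...,2].astype(np.float32),5);box=(W[...,0]>.49)&(W[...,0]<.66)&(W[...,1]>.16)&(W[...,1]<.29)
    f=(box&(Zm>.034)&(Zm<.0458)).astype(np.uint8);f=cv2.morphologyEx(f,cv2.MORPH_OPEN,np.ones((3,3)))
    k,l,t,_=cv2.connectedComponentsWithStats(f);i=1+t[1:,4].argmax();Q=W[l==i];print(cam,'pocket',t[i],np.median(Q[:,2]),Q.min(0).round(4),Q.max(0).round(4),cv2.minAreaRect((Q[:,:2]*1000).astype(np.float32)))
    def px(p):
        c=s['Rcw'].T@(np.array(p)-s['o']);return int(c[0]/c[2]*s['fx']+s['cx']),int(c[1]/c[2]*s['fy']+s['cy'])
    u,v=px(e+[.01,.04,.0]); im=s['pixels'][max(0,v-45):v+45,u-45:u+45]; ims.append(cv2.resize(im,(400,400),interpolation=cv2.INTER_NEAREST)); print(cam,'crop origin',u-45,v-45,im.shape)
cv2.imwrite('pics/c5.png',np.hstack(ims)[:,:,::-1])
E
```

```text
384 315 n [0.01  0.012 1.   ] tilt 0.9 lid z 0.1531 rect [602.5 116.6] [59.3 48.3] 86.1 rel tcp min [-0.001  -0.0262  0.0281] max [0.0495 0.0337 0.0337]
scene pocket [316 231  28  26 444] 0.0411006986227494 [0.5207 0.1939 0.0354] [0.6121 0.2556 0.0493] ((566.6076049804688, 225.14285278320312), (61.60809326171875, 90.87251281738281), 88.82501220703125)
scene crop origin 262 175 (90, 90, 3)
top pocket [215 201  22  34 621] 0.041148061567577 [0.5141 0.1646 0.0351] [0.6145 0.2577 0.378 ] ((565.187744140625, 209.3391876220703), (98.0465087890625, 93.89968872070312), 84.73334503173828)
top crop origin 203 161 (90, 90, 3)
```

View pics/c5.png

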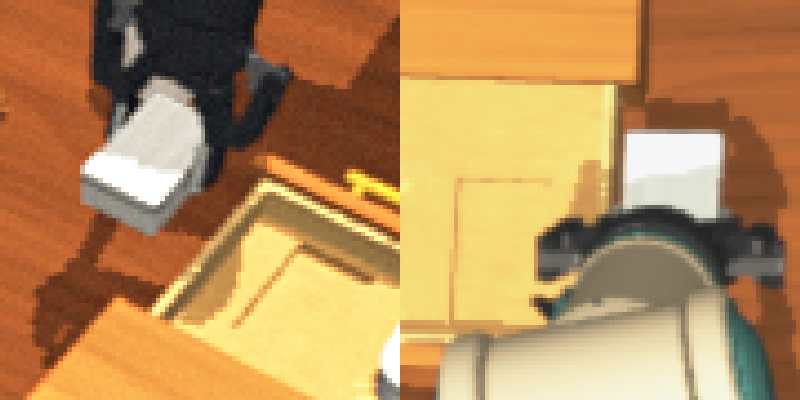

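```bash
python3 -m jog '[[-5,35,0,0,20],[-12,80,0,0,20],[-16,115,0,0,20],[-16,115,-25,0,20],[-16,115,-50,0,20]]' 60 >/dev/null; python3 p.py; python3 wr.py 2>&1 | head -5; python3 - <<'E'
from h import *
s=snap('wrist');print('cam rel tcp',s['o']-robot.read_state()['ee_pos'])
E
```

```text
36.425 [0.562 0.227 0.07 ] [ 0.353  0.349  1.902 -0.241  0.619 -0.997]
[ 0.309 -0.034 -0.95 ]
jaw [ 0.046  0.999 -0.021] jawyaw 87.36 F [ 0.2 -0.6 -2.6] g 0.055
lid rel tcp 22795 x [-0.0394 -0.039   0.0336] z 0.0351
y -0.03171016568039786 0.03125262308927562
low edge x0,slope deg -0.039189650689779365 2.251433148519429
pocket [ 246   92  192   11 1526] 0.04090865772578292 [0.49039316 0.2159842  0.03415067] [0.49484181 0.28980749 0.04678978] ((492.6306457519531, 252.90261840820312), (73.90228271484375, 1.2353849411010742), 87.3006362915039)
cam rel tcp [-0.11504614  0.0076896   0.11179294]
```

View pics/w5.png

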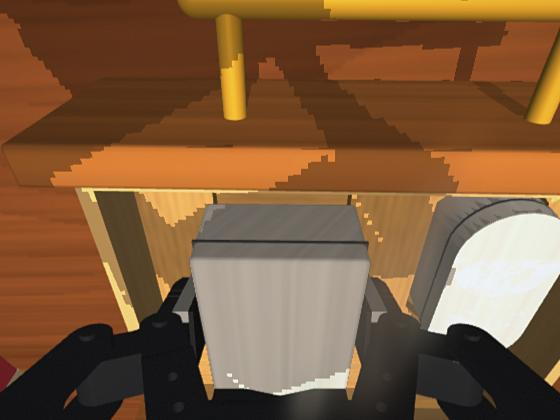

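```bash
python3 -m jog '[[1,0,-6,0,20],[1,0,-12,0,20],[1,0,-16,0,20],[1,0,-19,0,20],[1,0,-21,0,20]]' 60 >/dev/null; python3 p.py;  python3 -m jog '[[0,0,-1,0,20],[0,0,-2,0,20],[0,0,-3,0,20],[0,0,-4,0,20],[0,0,-5,0,20]]' 60 >/dev/null; python3 p.py; python3 tin.py; python3 wr.py|head -3
```

```text
37.15 [0.562 0.226 0.048] [ 0.351  0.379  1.925 -0.26   0.572 -0.976]
[ 0.306 -0.036 -0.951]
jaw [ 0.047  0.999 -0.023] jawyaw 87.33 F [-3.1 -4.1 13.4] g 0.0556
37.775 [0.566 0.226 0.048] [ 0.35   0.381  1.926 -0.269  0.56  -0.97 ]
[ 0.315 -0.035 -0.948]
jaw [ 0.046  0.999 -0.022] jawyaw 87.37 F [-2.7 -8.2 21.7] g 0.0548
563 362 n [-0.005 -0.009  1.   ] tilt 0.6 lid z 0.0786 rect [574.  224.7] [67.4 90.9] 83.9 rel tcp min [-0.039  -0.034   0.0276] max [0.0544 0.0334 0.0335]
lid rel tcp 23843 x [-0.0421 -0.0417  0.0307] z 0.0311
y -0.03290279475620231 0.029482538895055865
low edge x0,slope deg -0.04202266544910019 3.226903647467131
```

```bash
cat > cmp.py <<'E'
from h import *
e=np.array(robot.read_state()['ee_pos'])
for cam in('scene','wrist','top'):
    s=snap(cam);W=np.nan_to_num(cloud(s),nan=9);hsv=cv2.cvtColor(s['pixels'],cv2.COLOR_RGB2HSV)
    wh=(hsv[...,1]<70)&(hsv[...,2]>110)&(abs(W[...,2]-.078)<.012)&(W[...,0]>.5)&(W[...,0]<.64)
    wh=cv2.erode(wh.astype(np.uint8),np.ones((3,3)))>0
    o=[]
    for a,b in((.18,.262),(.285,.36)):
        Q=W[wh&(W[...,1]>a)&(W[...,1]<b)]
        if len(Q)<20: o.append(len(Q));continue
        z=np.median(Q[:,2]);Q=Q[abs(Q[:,2]-z)<.004];A=np.c_[Q[:,:2]-Q[:,:2].mean(0),np.ones(len(Q))];f=np.linalg.lstsq(A,Q[:,2],rcond=None)[0]
        o.append((len(Q),z.round(4),'slopes',f[:2].round(3),'min',Q.min(0)[:2].round(4),'max',Q.max(0)[:2].round(4)))
    ins=(W[...,0]>.625)&(W[...,0]<.65)&(W[...,1]>.2)&(W[...,1]<.3);Zi=np.median(W[ins][:,2]) if ins.any() else None
    print(cam,'square',o[0],'\n   kept',o[1],'insert',Zi)
print(e)
E
python3 cmp.py
```

```text
scene square (334, np.float64(0.0784), 'slopes', array([ 0.007, -0.005]), 'min', array([0.5331, 0.1972]), 'max', array([0.6199, 0.2569])) 
   kept (254, np.float64(0.0729), 'slopes', array([ 0.009, -0.003]), 'min', array([0.5392, 0.2981]), 'max', array([0.6254, 0.3362])) insert 0.048800552678311404
wrist square (20541, np.float64(0.0794), 'slopes', array([ 0.014, -0.003]), 'min', array([0.5233, 0.1978]), 'max', array([0.6014, 0.2607])) 
   kept (7108, np.float64(0.0739), 'slopes', array([ 0.018, -0.003]), 'min', array([0.5307, 0.2959]), 'max', array([0.619 , 0.3384])) insert 0.04999257376806684
top square (258, np.float64(0.0788), 'slopes', array([ 0.   , -0.025]), 'min', array([0.5644, 0.1978]), 'max', array([0.6124, 0.2487])) 
   kept (289, np.float64(0.0729), 'slopes', array([-0.005, -0.015]), 'min', array([0.5356, 0.2985]), 'max', array([0.6168, 0.3388])) insert 0.04909315183294771
[0.56606592 0.22573814 0.04817737]
```

```bash
python3 -m jog '[[-1,-1,3,0,20],[-2,-2,6,0,20],[-3,-2,8,0,20],[-3,-2,8,0,20],[-3,-2,8,0,20]]' 60 >/dev/null; python3 p.py; python3 cmp.py; cat > hd.py <<'E'
from h import *
for cam in('scene','wrist','top'):
    s=snap(cam);W=np.nan_to_num(cloud(s),nan=9);hsv=cv2.cvtColor(s['pixels'],cv2.COLOR_RGB2HSV)
    m=(hsv[...,0]>20)&(hsv[...,0]<33)&(hsv[...,1]>150)&(abs(W[...,2]-.065)<.008)&(W[...,0]<.478)&(W[...,0]>.43)&(W[...,1]>.19)&(W[...,1]<.34)
    Q=W[m]
    if len(Q)<20: print(cam,len(Q));continue
    k=np.polyfit(Q[:,1],Q[:,0],1);print(cam,'handle x at y=.268',len(Q),np.polyval(k,.268),np.degrees(np.arctan(-k[0])))
s=np.load('t2.npy',allow_pickle=True).item()
E
python3 hd.py
```

```text
38.65 [0.563 0.224 0.056] [ 0.349  0.366  1.925 -0.261  0.576 -0.98 ]
[ 0.314 -0.035 -0.949]
jaw [ 0.046  0.999 -0.022] jawyaw 87.37 F [ 0.1  0.2 -2. ] g 0.0552
scene square (321, np.float64(0.0857), 'slopes', array([-0.007, -0.01 ]), 'min', array([0.5285, 0.1973]), 'max', array([0.6171, 0.2549])) 
   kept (245, np.float64(0.0728), 'slopes', array([0.01, 0.  ]), 'min', array([0.5394, 0.298 ]), 'max', array([0.6228, 0.3361])) insert 0.04922627931184187
wrist square (20679, np.float64(0.0868), 'slopes', array([ 0.014, -0.005]), 'min', array([0.5202, 0.1958]), 'max', array([0.598 , 0.2588])) 
   kept (7873, np.float64(0.074), 'slopes', array([ 0.015, -0.002]), 'min', array([0.5305, 0.2958]), 'max', array([0.6043, 0.3385])) insert 0.05004589513907342
top square (196, np.float64(0.0861), 'slopes', array([ 0.012, -0.016]), 'min', array([0.5611, 0.1968]), 'max', array([0.6089, 0.2472])) 
   kept (317, np.float64(0.0728), 'slopes', array([ 0.002, -0.002]), 'min', array([0.5357, 0.2984]), 'max', array([0.6169, 0.3388])) insert 0.04892230233499317
[0.56276194 0.22381116 0.05571675]
scene handle x at y=.268 38 0.4661886706324619 -5.076754556274555
wrist handle x at y=.268 6381 0.46290569458534264 3.463146957886498
top 8
```

```bash
python3 -m jog '[[4,-0.5,0,0,20],[4,-0.5,-3,0,20],[4,-0.5,-6,0,20],[4,-0.5,-8,0,20],[4,-0.5,-10,0,20]]' 60 >/dev/null; python3 p.py; python3 -m jog '[[0,0,-0.5,0,20],[0,0,-1,0,20],[0,0,-1.5,0,20],[0,0,-2,0,20],[0,0,-2,0,20]]' 60 >/dev/null; python3 p.py; python3 cmp.py
```

```text
39.575 [0.571 0.223 0.05 ] [ 0.344  0.38   1.924 -0.273  0.555 -0.974]
[ 0.323 -0.035 -0.946]
jaw [ 0.044  0.999 -0.022] jawyaw 87.5 F [-1.7 -4.8 24.8] g 0.0554
40.2 [0.572 0.223 0.051] [ 0.344  0.38   1.924 -0.277  0.55  -0.972]
[ 0.327 -0.035 -0.944]
jaw [ 0.042  0.999 -0.022] jawyaw 87.57 F [-3.4 -2.1 13.5] g 0.0552
scene square (359, np.float64(0.0808), 'slopes', array([ 0.008, -0.01 ]), 'min', array([0.5369, 0.1967]), 'max', array([0.6285, 0.2527])) 
   kept (252, np.float64(0.0729), 'slopes', array([0.011, 0.015]), 'min', array([0.5431, 0.2976]), 'max', array([0.6278, 0.3368])) insert 0.049684054239256814
wrist square (20409, np.float64(0.0816), 'slopes', array([ 0.021, -0.005]), 'min', array([0.529 , 0.1953]), 'max', array([0.6072, 0.2584])) 
   kept (7265, np.float64(0.074), 'slopes', array([ 0.016, -0.005]), 'min', array([0.5356, 0.2955]), 'max', array([0.6252, 0.3381])) insert 0.05004149547888616
top square (279, np.float64(0.0811), 'slopes', array([ 0.007, -0.001]), 'min', array([0.5699, 0.1974]), 'max', array([0.6176, 0.248 ])) 
   kept (280, np.float64(0.073), 'slopes', array([ 0.009, -0.004]), 'min', array([0.5385, 0.297 ]), 'max', array([0.6198, 0.3382])) insert 0.048821727857623065
[0.5723554  0.22328882 0.05062794]
```

```bash
python3 -m jog '[[0,0,4,0,20],[0,0,9,0,20],[0,0,12,0,20],[0,0,12,0,20],[0,0,12,0,20]]' 60 >/dev/null; python3 p.py; python3 - <<'E'
from h import *
s=snap('wrist');s['e']=np.array(robot.read_state()['ee_pos']);np.save('w6.npy',s,allow_pickle=True)
a=s['pixels'][150:280,170:390]; cv2.imwrite('pics/w6.png',cv2.resize(a,None,fx=3.6,fy=3.6,interpolation=cv2.INTER_CUBIC)[:,:,::-1])
E
```

```text
40.975 [0.572 0.223 0.062] [ 0.344  0.364  1.911 -0.265  0.579 -0.987]
[ 0.327 -0.035 -0.944]
jaw [ 0.042  0.999 -0.022] jawyaw 87.57 F [ 0.3 -0.1 -2.8] g 0.0546
```

View pics/w6.png

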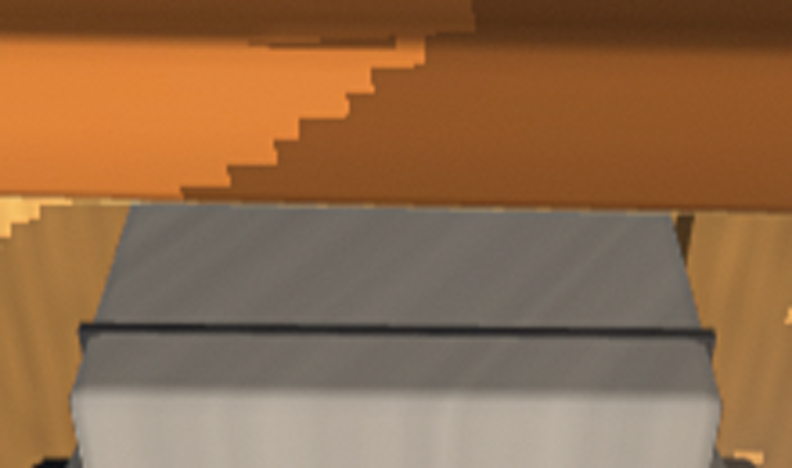

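```bash
python3 - <<'E'
from h import *
s=np.load('w6.npy',allow_pickle=True).item()
ux=np.array([.9989,-.047]);uy=np.array([.047,.9989])
f=lambda u,v,z:(ray(s,u,v,z)[:2]@ux,ray(s,u,v,z)[:2]@uy)
for n,u,v,z in[('tin bot R',356.7,209,.060),('tin bot L',207,207,.060),('lid-ish R',369.5,258,.092),('lid L',190.5,258,.092),('pocket R top',362.3,210,.05),('pocket R top2',361.5,222,.05),('pocket R bot',358.5,212,.042)]:print(n,np.round(f(u,v,z),4))
print(s['e'][:2]@ux,s['e'][:2]@uy)
W=np.nan_to_num(cloud(s),nan=9)
for v in(205,210,215,220,225,230):
    r=[];
    for u in list(range(350,376,2)): p=W[v,u]; r.append((u,round(p[:2]@uy*1000),round(p[2]*1000)))
    print(v,r)
E
```

```text
tin bot R [0.5236 0.2783]
tin bot L [0.5238 0.2216]
lid-ish R [0.5186 0.2767]
lid L [0.5199 0.2228]
pocket R top [0.5313 0.2831]
pocket R top2 [0.5376 0.2837]
pocket R bot [0.5382 0.2837]
0.560992597402422 0.24987212107287654
205 [(350, 269, 89), (352, 270, 87), (354, 271, 88), (356, 271, 87), (358, 272, 87), (360, 272, 87), (362, 273, 87), (364, 274, 87), (366, 274, 87), (368, 275, 88), (370, 275, 89), (372, 276, 87), (374, 276, 88)]
210 [(350, 275, 66), (352, 275, 66), (354, 276, 65), (356, 277, 63), (358, 283, 43), (360, 283, 45), (362, 283, 49), (364, 284, 50), (366, 284, 51), (368, 286, 49), (370, 286, 51), (372, 287, 50), (374, 288, 50)]
215 [(350, 274, 69), (352, 275, 68), (354, 276, 69), (356, 277, 68), (358, 283, 45), (360, 283, 47), (362, 284, 49), (364, 284, 50), (366, 285, 49), (368, 286, 50), (370, 287, 49), (372, 288, 50), (374, 288, 51)]
220 [(350, 274, 71), (352, 275, 71), (354, 275, 72), (356, 276, 72), (358, 277, 70), (360, 283, 49), (362, 284, 51), (364, 285, 49), (366, 285, 50), (368, 286, 50), (370, 287, 50), (372, 288, 49), (374, 289, 50)]
225 [(350, 273, 75), (352, 274, 75), (354, 275, 74), (356, 276, 74), (358, 276, 74), (360, 277, 73), (362, 284, 50), (364, 285, 51), (366, 286, 51), (368, 287, 50), (370, 288, 50), (372, 288, 50), (374, 289, 50)]
230 [(350, 273, 78), (352, 274, 77), (354, 275, 76), (356, 275, 77), (358, 276, 77), (360, 277, 76), (362, 285, 49), (364, 285, 50), (366, 286, 50), (368, 287, 51), (370, 288, 50), (372, 289, 49), (374, 290, 50)]
```

```bash
python3 - <<'E'
from h import *
s=np.load('w6.npy',allow_pickle=True).item();W=np.nan_to_num(cloud(s),nan=9)
ux=np.array([.9989,-.047]);uy=np.array([.047,.9989])
for u in(190,240,280,320,360,380):
    g=s['pixels'][195:220,u].astype(int).sum(1); k=np.argmax(abs(np.diff(g))); v=195+k+.5+.5
    z=W[:,u,2]; j=[i for i in range(200,216) if abs(z[i]-.0875)<.004]
    print(u,v,'x front inner',(ray(s,u,v,.088)[:2]@ux).round(4),'last front row',max(j), (W[max(j),u,:2]@ux).round(4))
# front outer top edge
for u in(240,320):
    z=W[:,u,2]; j=[i for i in range(60,200) if abs(z[i]-.0875)<.003]; print('outer',min(j),(W[min(j),u,:2]@ux).round(4))
# lid low edge from colour brightness
for u in(220,280,340):
    g=s['pixels'][245:275,u].astype(int).sum(1);k=np.argmax(np.diff(g));v=245+k+1;print('lid edge',v,(ray(s,u,v,.0925)[:2]@ux).round(4),W[v+2,u],W[v-3,u])
E
python3 hd.py
```

```text
190 205.0 x front inner 0.503 last front row 205 0.5036
240 196.0 x front inner 0.4997 last front row 206 0.5037
280 207.0 x front inner 0.5032 last front row 207 0.5034
320 208.0 x front inner 0.5033 last front row 207 0.5038
360 210.0 x front inner 0.5038 last front row 208 0.5036
380 209.0 x front inner 0.5033 last front row 209 0.5035
outer 157 0.4893
outer 161 0.4898
lid edge 260 0.52 [0.53137653 0.20697989 0.09230418] [0.5299646  0.20706894 0.09160195]
lid edge 258 0.5188 [0.53203487 0.22520196 0.0911612 ] [0.53144229 0.22519441 0.08957369]
lid edge 259 0.5187 [0.53240507 0.24340577 0.09162005] [0.53158464 0.24350789 0.09029892]
scene handle x at y=.268 36 0.47091647759760086 -3.852602030940054
wrist handle x at y=.268 1385 0.46831451914324085 3.0979315020217695
top 5
```

```bash
python3 -m jog '[[0.5,3.3,0,0,20],[0.5,3.3,-2,0,20],[0.5,3.3,-5,0,20],[0.5,3.3,-7,0,20],[0.5,3.3,-9,0,20]]' 60 >/dev/null; python3 p.py; python3 -m jog '[[0,0,-1.5,0,20],[0,0,-3,0,20],[0,0,-4,0,20],[0,0,-5,0,20],[0,0,-6,0,20]]' 60 >/dev/null; python3 p.py
```

```text
41.8 [0.573 0.227 0.053] [ 0.35   0.379  1.917 -0.276  0.56  -0.969]
[ 0.327 -0.035 -0.944]
jaw [ 0.042  0.999 -0.022] jawyaw 87.57 F [ 0.4  0.1 -2.3] g 0.0551
42.425 [0.574 0.227 0.049] [ 0.35   0.385  1.922 -0.284  0.546 -0.961]
[ 0.33  -0.035 -0.943]
jaw [ 0.042  0.999 -0.022] jawyaw 87.59 F [-2.5 -3.2  9.2] g 0.0551
```

```bash
cat > gap.py <<'E'
from h import *
s=snap('wrist');e=np.array(robot.read_state()['ee_pos']);W=np.nan_to_num(cloud(s),nan=9);p=s['pixels'].astype(int)
ux=np.array([.9989,-.047]);uy=np.array([.047,.9989]);X=W[...,:2]@ux;Y=W[...,:2]@uy;Z=W[...,2]
hsv=cv2.cvtColor(s['pixels'],cv2.COLOR_RGB2HSV);g=(hsv[...,1]<60)
fr=[]
for u in range(190,380,10):
    j=[i for i in range(120,300) if abs(Z[i,u]-.0875)<.004 and hsv[i,u,1]>90 and X[i,u]<.53]
    if j: fr.append(X[max(j),u])
print('front inner x',np.median(fr).round(4),'-> pocket x',(np.median(fr)+.061).round(4))
zl=np.median(Z[300:330,260:300]);ed=[]
for u in range(220,341,20):
    d=np.diff(p[235:290,u].sum(1));v=235+np.argmax(d)+1;ed.append(ray(s,u,v,zl)[:2]@ux)
print('lid z',zl.round(4),'low edge x',np.median(ed).round(4),'tin x',(np.median(ed)+.045).round(4))
L=[];Rr=[];PW=[]
for v in range(215,300,3):
    r=np.nonzero(g[v,150:420])[0]
    if len(r)>80: L.append(Y[v,150+r[0]+1]);Rr.append(Y[v,150+r[-1]-1])
m=(Z<.0465)&(Z>.036)&(X>.50)&(X<.6)&(Y>.2)&(Y<.30)
m=cv2.morphologyEx(m.astype(np.uint8),cv2.MORPH_OPEN,np.ones((2,2)))>0
q=Y[m];print('tin y edges',np.median(L).round(4),np.median(Rr).round(4),'mid',((np.median(L)+np.median(Rr))/2).round(4),'pocket floor/walls seen',m.sum(),np.percentile(q,[1,50,99]).round(4) if m.any() else '')
for v in(200,206,212,218,224): print(v,[(u,round(Y[v,u]*1e3),round(Z[v,u]*1e3)) for u in list(range(196,216,3))+list(range(346,370,3))])
E
python3 gap.py
```

```text
front inner x 0.5049 -> pocket x 0.5659
lid z 0.0798 low edge x 0.5136 tin x 0.5586
tin y edges 0.2258 0.2807 mid 0.2532 pocket floor/walls seen 0 
200 [(196, 233, 87), (199, 234, 88), (202, 235, 88), (205, 236, 87), (208, 237, 88), (211, 237, 87), (214, 238, 88), (346, 269, 89), (349, 270, 87), (352, 270, 87), (355, 271, 87), (358, 272, 88), (361, 272, 88), (364, 273, 88), (367, 274, 88)]
206 [(196, 233, 88), (199, 234, 87), (202, 235, 87), (205, 235, 88), (208, 236, 88), (211, 237, 88), (214, 238, 88), (346, 269, 88), (349, 270, 88), (352, 270, 88), (355, 271, 87), (358, 272, 87), (361, 273, 87), (364, 273, 88), (367, 274, 88)]
212 [(196, 233, 88), (199, 233, 86), (202, 234, 87), (205, 235, 88), (208, 236, 89), (211, 237, 88), (214, 237, 88), (346, 269, 88), (349, 270, 88), (352, 271, 88), (355, 271, 88), (358, 272, 88), (361, 273, 86), (364, 274, 87), (367, 274, 88)]
218 [(196, 233, 88), (199, 234, 88), (202, 234, 88), (205, 235, 88), (208, 236, 88), (211, 236, 87), (214, 237, 87), (346, 269, 88), (349, 270, 88), (352, 271, 87), (355, 272, 87), (358, 272, 88), (361, 273, 87), (364, 274, 87), (367, 275, 88)]
224 [(196, 233, 88), (199, 233, 87), (202, 234, 88), (205, 235, 88), (208, 235, 88), (211, 236, 88), (214, 237, 88), (346, 270, 88), (349, 270, 88), (352, 271, 87), (355, 272, 87), (358, 273, 87), (361, 274, 87), (364, 274, 87), (367, 275, 87)]
```

```bash
python3 -m jog '[[0,0,20,0,20],[0,0,70,0,20],[50,0,75,0,20],[110,0,75,0,20],[160,0,70,0,20]]' 60 >/dev/null; python3 p.py; python3 -m jog '[[5,0,-4,0,20],[5,0,-8,0,20],[5,0,-12,0,20],[5,0,-14,0,20],[5,0,-15,0,20]]' 60 >/dev/null; python3 p.py
```

```text
43.1 [0.737 0.227 0.12 ] [ 0.265  0.492  1.503 -0.163  0.833 -1.177]
[ 0.333 -0.034 -0.942]
jaw [ 0.042  0.999 -0.021] jawyaw 87.59 F [ 0.6  0.5 -1.2] g 0.0551
43.725 [0.741 0.227 0.105] [ 0.264  0.51   1.51  -0.166  0.808 -1.173]
[ 0.333 -0.034 -0.942]
jaw [ 0.042  0.999 -0.021] jawyaw 87.62 F [ 0.3 -0.8 -1.4] g 0.0551
```

```bash
python3 -m jog '[[0,0,-1,0,20],[0,0,-2,0,20],[0,0,-3,0,20],[0,0,-3,0,20],[0,0,-3,0,20]]' 60 >/dev/null; python3 p.py
```

```text
44.35 [0.741 0.227 0.102] [ 0.264  0.513  1.514 -0.167  0.802 -1.172]
[ 0.333 -0.034 -0.942]
jaw [ 0.042  0.999 -0.021] jawyaw 87.61 F [ 0.5  0.9 -1.8] g 0.0547
```

```bash
python3 -m jog '[[0,0,-1,0,20],[0,0,-1.5,0,20],[0,0,-2,0,20],[0,0,-2,0,64],[0,0,-2,0,64]]' 60 >/dev/null; python3 p.py;  python3 -m jog '[[0,0,6,0,64],[0,0,7.5,0,20],[0,0,7.5,0,20],[0,0,7.5,0,20],[0,0,7.5,0,20]]' 60 >/dev/null; python3 p.py; python3 tin.py; python3 tin.py top
```

```text
44.975 [0.741 0.227 0.1  ] [ 0.264  0.515  1.516 -0.168  0.797 -1.171]
[ 0.333 -0.034 -0.942]
jaw [ 0.042  0.999 -0.021] jawyaw 87.62 F [-1.1 -0.1  0.2] g 0.0639
45.6 [0.741 0.227 0.108] [ 0.264  0.508  1.507 -0.165  0.812 -1.174]
[ 0.334 -0.033 -0.942]
jaw [ 0.042  0.999 -0.021] jawyaw 87.62 F [-2.3  0.5  3.1] g 0.0546
739 509 n [-0.     0.009  1.   ] tilt 0.5 lid z 0.1311 rect [749.4 226.5] [63.9 90.6] 81.6 rel tcp min [-0.0384 -0.0319  0.0204] max [0.0528 0.0322 0.0261]
294 223 n [0.017 0.002 1.   ] tilt 1.0 lid z 0.1308 rect [743.6 226.8] [54.2 88.4] 88.9 rel tcp min [-0.0423 -0.0279  0.0202] max [0.0466 0.0263 0.0258]
```

```bash
python3 -m jog '[[0,0,20,0,20],[-40,0,22,0,20],[-100,0,22,0,20],[-150,0,22,0,20],[-166,0,15,0,20]]' 60 >/dev/null; python3 p.py;  python3 -m jog '[[0,0,-15,0,20],[0,0,-30,0,20],[0,0,-45,0,20],[0,0,-53,0,20],[0,0,-53,0,20]]' 60 >/dev/null; python3 p.py; python3 gap.py
```

```text
46.325 [0.571 0.227 0.122] [ 0.351  0.291  1.839 -0.223  0.719 -1.036]
[ 0.33  -0.034 -0.943]
jaw [ 0.041  0.999 -0.022] jawyaw 87.67 F [ 0.6  0.9 -1.3] g 0.0546
46.95 [0.571 0.226 0.067] [ 0.351  0.357  1.905 -0.265  0.591 -0.984]
[ 0.328 -0.035 -0.944]
jaw [ 0.041  0.999 -0.023] jawyaw 87.65 F [-0.1  0.3 -1.1] g 0.055
front inner x 0.5049 -> pocket x 0.5659
lid z 0.0915 low edge x 0.518 tin x 0.563
tin y edges 0.2253 0.2797 mid 0.2525 pocket floor/walls seen 0 
200 [(196, 227, 88), (199, 228, 87), (202, 229, 88), (205, 230, 87), (208, 231, 86), (211, 232, 87), (214, 233, 87), (346, 272, 87), (349, 273, 87), (352, 274, 87), (355, 275, 87), (358, 276, 88), (361, 277, 88), (364, 277, 89), (367, 278, 88)]
206 [(196, 216, 50), (199, 217, 50), (202, 219, 51), (205, 220, 50), (208, 226, 70), (211, 227, 70), (214, 228, 70), (346, 275, 77), (349, 275, 79), (352, 276, 78), (355, 277, 78), (358, 278, 78), (361, 279, 78), (364, 280, 78), (367, 281, 78)]
212 [(196, 215, 50), (199, 217, 50), (202, 218, 49), (205, 225, 72), (208, 227, 74), (211, 228, 73), (214, 229, 73), (346, 276, 72), (349, 277, 72), (352, 278, 73), (355, 279, 72), (358, 286, 50), (361, 287, 50), (364, 288, 50), (367, 290, 50)]
218 [(196, 215, 50), (199, 216, 50), (202, 225, 77), (205, 226, 77), (208, 228, 78), (211, 228, 76), (214, 229, 77), (346, 275, 76), (349, 276, 76), (352, 278, 75), (355, 279, 76), (358, 280, 74), (361, 287, 50), (364, 289, 50), (367, 290, 49)]
224 [(196, 214, 50), (199, 216, 50), (202, 226, 79), (205, 227, 80), (208, 228, 80), (211, 229, 80), (214, 230, 80), (346, 275, 79), (349, 276, 79), (352, 277, 79), (355, 278, 79), (358, 279, 79), (361, 288, 49), (364, 289, 50), (367, 290, 51)]
```

```bash
python3 -m jog '[[3,1,0,0,20],[3,1,-4,0,20],[3,1,-8,0,20],[3,1,-10,0,20],[3,1,-12,0,20]]' 60 >/dev/null; python3 p.py;  python3 -m jog '[[0,0,-1,0,20],[0,0,-2,0,20],[0,0,-3,0,20],[0,0,-4,0,20],[0,0,-4.5,0,20]]' 60 >/dev/null; python3 p.py; python3 cmp.py
```

```text
47.625 [0.574 0.227 0.056] [ 0.351  0.376  1.912 -0.275  0.565 -0.971]
[ 0.33  -0.035 -0.944]
jaw [ 0.041  0.999 -0.022] jawyaw 87.66 F [-0.9  0.4 -2.3] g 0.0546
48.25 [0.574 0.227 0.052] [ 0.351  0.383  1.917 -0.28   0.554 -0.965]
[ 0.329 -0.035 -0.944]
jaw [ 0.041  0.999 -0.022] jawyaw 87.66 F [-0.9 -0.6 -2.6] g 0.0548
scene square (337, np.float64(0.0744), 'slopes', array([-0.005, -0.004]), 'min', array([0.5398, 0.2002]), 'max', array([0.628 , 0.2578])) 
   kept (268, np.float64(0.0731), 'slopes', array([-0.002, -0.008]), 'min', array([0.5443, 0.2987]), 'max', array([0.6293, 0.3364])) insert 0.050520073730370985
wrist square (20948, np.float64(0.0755), 'slopes', array([ 0.002, -0.002]), 'min', array([0.531 , 0.1989]), 'max', array([0.6214, 0.2561])) 
   kept (7826, np.float64(0.074), 'slopes', array([ 0.011, -0.006]), 'min', array([0.5361, 0.2955]), 'max', array([0.6254, 0.3383])) insert 0.05002963886991994
top square (252, np.float64(0.0748), 'slopes', array([-0.011, -0.001]), 'min', array([0.573 , 0.2009]), 'max', array([0.6187, 0.2518])) 
   kept (276, np.float64(0.0729), 'slopes', array([0.001, 0.004]), 'min', array([0.5411, 0.2988]), 'max', array([0.6226, 0.3378])) insert 0.04877040628955953
[0.57422845 0.22742738 0.05159627]
```

```bash
python3 -m jog '[[0,0,-0.8,0,20],[-2,0,-0.8,0,20],[-5,0.2,-0.8,0,20],[-8,0.4,-0.8,0,20],[-10,0.5,-0.8,0,20]]' 60 >/dev/null; python3 p.py; python3 -m jog '[[-1,0,0,0,20],[-2,0,0,0,20],[-3,0.1,0,0,20],[-4,0.1,0,0,20],[-4,0.1,0,0,20]]' 60 >/dev/null; python3 p.py; python3 hd.py
```

```text
49.025 [0.564 0.228 0.051] [ 0.359  0.373  1.936 -0.289  0.546 -0.949]
[ 0.33  -0.034 -0.943]
jaw [ 0.041  0.999 -0.022] jawyaw 87.67 F [ 2.3 -1.4 -1.6] g 0.0548
49.65 [0.561 0.228 0.051] [ 0.361  0.369  1.943 -0.293  0.542 -0.943]
[ 0.332 -0.034 -0.943]
jaw [ 0.04   0.999 -0.022] jawyaw 87.68 F [ 4.3 -1.2 -3.8] g 0.0547
scene handle x at y=.268 36 0.4603079137712278 -7.509125845737128
wrist handle x at y=.268 4982 0.4588021948552303 9.837516782559241
top 11
```

```bash
python3 -m jog '[[-1,0,0,0,20],[-2,0,0,0,20],[-3,0.1,0,0,20],[-3,0.1,0,0,20],[-3,0.1,0,0,20]]' 60 >/dev/null; python3 p.py; python3 hd.py; python3 gap.py|head -1
```

```text
50.425 [0.561 0.228 0.052] [ 0.362  0.367  1.946 -0.298  0.537 -0.938]
[ 0.336 -0.033 -0.941]
jaw [ 0.04   0.999 -0.021] jawyaw 87.72 F [10.1 -3.4 -6.2] g 0.055
scene handle x at y=.268 35 0.46062844127391417 -6.398711970973302
wrist handle x at y=.268 4128 0.45849650369637335 9.227912122808867
top 13
front inner x 0.4941 -> pocket x 0.5551
```

```bash
python3 -m jog '[[1,0,0,0,20],[1.5,0,-0.7,0,20],[1.5,0,-1.4,0,20],[1.5,0,-2,0,20],[1.5,0,-2,0,20]]' 60 >/dev/null; python3 p.py; python3 cmp.py | head -4; python3 gap.py|head -1
```

```text
51.25 [0.562 0.228 0.05 ] [ 0.362  0.371  1.946 -0.299  0.534 -0.937]
[ 0.335 -0.033 -0.942]
jaw [ 0.04   0.999 -0.021] jawyaw 87.72 F [-0.4 -0.4 -1.6] g 0.0546
scene square (335, np.float64(0.0729), 'slopes', array([0.008, 0.004]), 'min', array([0.529 , 0.1997]), 'max', array([0.6155, 0.2591])) 
   kept (265, np.float64(0.073), 'slopes', array([0.   , 0.004]), 'min', array([0.5339, 0.2977]), 'max', array([0.6188, 0.337 ])) insert 0.049125355282438166
wrist square (20906, np.float64(0.074), 'slopes', array([ 0.008, -0.001]), 'min', array([0.5192, 0.1999]), 'max', array([0.6095, 0.262 ])) 
   kept (7449, np.float64(0.074), 'slopes', array([ 0.015, -0.007]), 'min', array([0.5256, 0.2957]), 'max', array([0.6143, 0.3386])) insert 0.05002811494338998
front inner x 0.494 -> pocket x 0.555
```

Seated: the lid is level with the kept tin's lid and the drawer is at its stop. Release and rise along the fingers.

```bash
python3 -m jog '[[0,0,0,0,66],[0,0,0,0,66],[0,0,0,0,66],[-2,0,6,0,66],[-6,0,16,0,66]]' 60 >/dev/null; python3 p.py; python3 -m jog '[[-10,0,30,0,66],[-20,0,60,0,66],[-35,0,100,0,66],[-60,0,150,0,66],[-90,0,190,0,66]]' >/dev/null; python3 p.py; python3 -m jog '[[-40,0,10,0,66],[-80,0,20,0,66],[-110,0,20,0,66],[-110,0,20,0,66],[-110,0,20,0,66]]' >/dev/null; python3 p.py
cat > fin.py <<'E'
from h import *
for cam in('top','scene'):
    s=snap(cam);save(s,'fin_%s.png'%cam);W=np.nan_to_num(cloud(s),nan=9);hsv=cv2.cvtColor(s['pixels'],cv2.COLOR_RGB2HSV)
    wh=(hsv[...,1]<70)&(hsv[...,2]>110)&(abs(W[...,2]-.074)<.008)&(W[...,0]>.48)&(W[...,0]<.64)
    for n,a,b in(('sq',.18,.265),('kept',.285,.36)):
        Q=W[wh&(W[...,1]>a)&(W[...,1]<b)];A=np.c_[Q[:,:2]-Q[:,:2].mean(0),np.ones(len(Q))];f=np.linalg.lstsq(A,Q[:,2],rcond=None)[0]
        print(cam,n,len(Q),'z',np.median(Q[:,2]).round(4),'slopes',f[:2].round(3),cv2.minAreaRect((Q[:,:2]*1000).astype(np.float32)))
E
python3 fin.py; python3 hd.py
```

```text
52.075 [0.556 0.228 0.066] [ 0.366  0.342  1.939 -0.284  0.57  -0.951]
[ 0.335 -0.033 -0.942]
jaw [ 0.04   0.999 -0.021] jawyaw 87.71 F [-0.1 -0.1  0.1] g 0.066
52.7 [0.466 0.229 0.26 ] [ 0.445  0.032  1.792 -0.205  1.027 -1.009]
[ 0.338 -0.032 -0.941]
jaw [ 0.04   0.999 -0.02 ] jawyaw 87.7 F [-0.3  0.6 -0.8] g 0.0657
53.325 [0.356 0.229 0.28 ] [ 0.592 -0.12   1.881 -0.242  1.118 -0.865]
[ 0.339 -0.031 -0.94 ]
jaw [ 0.04   0.999 -0.019] jawyaw 87.73 F [ 0.9 -0.7  0.3] g 0.0658
top sq 653 z 0.0728 slopes [-0.004  0.001] ((565.3326416015625, 228.5167236328125), (56.80650329589844, 90.1983871459961), 88.0704345703125)
top kept 467 z 0.073 slopes [-0.     0.003] ((570.732421875, 318.350830078125), (45.01423645019531, 87.22787475585938), 86.5172348022461)
scene sq 468 z 0.0728 slopes [-0.004 -0.009] ((565.9248046875, 228.1265411376953), (56.10804748535156, 101.6314468383789), 87.83263397216797)
scene kept 363 z 0.0729 slopes [-0.011 -0.003] ((566.3386840820312, 318.832763671875), (52.51297378540039, 109.93501281738281), 75.9555892944336)
scene handle x at y=.268 75 0.4623890254399279 -2.9861756028592996
wrist handle x at y=.268 660 0.45845868526672173 -1.298069043989145
top handle x at y=.268 145 0.45980007069667217 -1.7275017908806234
```

```bash
python3 -c "
from plant import robot
print(robot.job_done())"
```

```text
the job is handed in; nothing more can be done
None
```

The drawer is out at its stop and the square-cornered tin sits flat in its empty pocket. I handed the job in at about 53 s, and no verdict was reported.

**How it went:**
- **Drawer:** I gripped the handle and pulled the drawer out to its stop, where it stopped moving at about 10 N.
- **Taking the tin:** The jog rows cannot tilt the tool, so I leaned it by pushing against the arm's reach limit. At the full 35° lean the last joint reached its limit three times (reading -2.704 against -2.70), so I backed off. I took the tin at about 17° instead, gripping it below its middle, and cleared the rail.
- **Levelling:** I pivoted the tin level against the table, letting go at about 5° so it settled flat.
- **First tries at the pocket:** Three attempts stopped short of the floor. In at least one the fingertips were probably resting on the insert. They pushed the drawer in by about 10 mm.
- **Placing:** I set the tin down on the cabinet top, gripped it higher and lowered it to the pocket floor. With the seated tin I then drew the drawer back to its stop before letting go.

**Last checks:**

| Check | Measured |
|---|---|
| Square tin's lid height | 0.0728 m, against 0.073 m for the seated kept tin |
| Square tin's slope | under 0.01 |
| Square tin's offset from pocket centre | about 1 mm |
| Square tin's angle to the pocket | within about 1° |
| Kept tin | where it was when the drawer first came out |
| Drawer, by its front edge (checked before I let go) | within 1 mm of the stop position |

- **Disagreements:** The cameras differed by up to 4 mm on the handle and 6 mm on the held tin's position along its length. I relied on the top and wrist views.
- **Not checked:** I did not re-measure the other stand tin, the gift boxes or the mug at the end. No move was meant to touch them.

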